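Load a keyed brace bracket into an angle drilling jig

TASK

The brass drift used to knock out the last part is still lying in the sloping nest of the angle drilling jig: lift it out and put it down flat on the bench top, clear of the jig. Then load the brass brace bracket into the nest, flange down and fully home, flush on the nest floor all over: the little brass key on the nest's lower rail may be fitted on the left or on the right, so look or feel which way round the bracket's notches drop over it, seat it gently and let go. Leave the oil bottle, the enamel mug and the solder spool standing where they are.

Things in the scene. Friction and masses are not known exactly. Their poses are not given: they have to be found in the camera images.
- angle_jig: Angle drilling jig, fixed: blue base plate 124 x 170 x 12 mm (x -58 to +66, y +-85 mm), two side cheeks, and a dark steel table sloping up away from the robot at 30 degrees with a nest framed by bright steel rails. Origin on the bench top; z up, x horizontal in the direction the slope rises, y left. Rear rail edge, the highest point, 92 mm above the bench. Rigid, nothing sprung.
- nest (a point): Middle of the nest floor, 58 mm above the bench. x up the slope, y left along the nest, z square out of the floor (leans 30 degrees from vertical towards the robot). Nest 115 mm (y) x 70 mm (x); rails 9 mm high, 15 mm wide round it, inner top edges bevelled 3 mm. The bracket fits with its x along this y, one way round only, about 2 mm play on each side.
- key_left (a point): One of two places for the brass key, level with the nest floor, at y = +30 mm of the nest, on the lower rail's inner face (nest x = -35 mm). Axes as the nest's. The key is a lug 11 mm wide, reaching 13 mm up the slope from here, 7 mm high, top edges bevelled 2 mm, with a brass tab and screw on the rail. It is fitted here or at the right place, which varies; poses do not tell which.
- key_right (a point): The other place for the key, at y = -30 mm of the nest; the unused place shows only a dark screw hole on the rail. A bracket whose notches are on the wrong side stops on the key 7 mm short of home; lifted clear, given a half turn about the nest's z and lowered again it goes home.
- brace_bracket: Brass brace bracket, loose, 0.36 to 0.59 kg, stands on its flange. Flange 110 (x) x 66 (y) x 9 mm; in each long edge a notch 15 mm wide, 15 mm deep at x = +30 mm. From its middle rises an eye lug to grip: 12 mm thick (x +-6), 40 mm wide (y +-20), round top 60 mm above the underside, fillet at its foot to 14 mm above the underside and x = +-10. Origin: centre of the underside, z up.
- brass_drift: Brass drift, loose, 60 g, bar 9 wide (x) x 121 long (y) x 7 mm thick (z). Origin: centre of its underside; z up, y towards its upper end. At first it lies up the slope near the middle of the nest, foot on the floor at the lower rail, leaning on the upper rail, 37 degrees from level; under its middle 7 mm of air to the nest floor.
- oil_bottle: The plastic oil bottle nearest the jig, with a red needle spout, 48 mm diameter, 136 mm tall, standing loose. Origin under its centre. Not to be disturbed.
- enamel_mug: White enamel mug with brown run-over rim, 100 x 81 mm, 58 mm tall, standing loose. Origin under its centre. Not to be disturbed.
- solder_spool: Black spool of pale solder wire, flat on its flange, 52 mm diameter, 32 mm tall, loose. Origin under its centre. Not to be disturbed.
Not all that is in view belongs to the job. Of the things shaped like the brace_bracket, the brass one is meant.

How it is judged:
By the outcome, as a careful person would: the job done as asked, in the order asked, and still so for the second after the job is handed in, with the robot touching nothing.
It also fails if it takes over 61 s, if anything falls off the work surface, if the arm or the gripper's body presses on something with over 40 N, if the wrist force passes 120 N, or if a joint passes its speed limit or range.

ROBOT

A 7-joint arm with a two-finger parallel gripper is mounted at the origin on a cart in front of the work surface, level with it; the furniture and walls round the work are solid. World frame = base frame: x ahead of the robot, y to its left, z up, the work surface at z = 0. Lengths are in m, angles in rad, forces in N, time in s.
With the tool pointing down it reaches from about 0.425 to 0.875 m from the base axis. Payload 4.7 kg.
Tool frame: the origin (TCP) lies on the mounting face of the last link; the fingertips stand 182 mm ahead of it and the grasp point (between the pads) lies 164 mm ahead of it; x points along the fingers, y is the direction in which the jaws open and shut, and the axes are right-handed (so a half turn about x gives the same grasp; the last joint's range is limited). The gripper opens to 87 mm and grips with 3 to 60 N. Pads are 19 mm wide; open, the fingers measure 117 mm over their backs; the gripper's body (75 mm by 190 mm) begins 51 mm behind the grasp point.
Start: joints at [-1.109, 0.321, -0.07, 1.45, 0.023, 1.371, -0.057], TCP at [0.281, 0.586, 0.405] pointing down, gripper open.
Joint ranges: [-2.86, 2.86], [-0.3, 2.09], [-1.38, 1.24], [0.06, 2.45], [-1.56, 4.7], [0.09, 2.05], [-2.69, 2.69]. Speed limits (rad/s): [2.57, 2.57, 3.14, 3.14, 3.14, 3.14, 3.14].

INTERFACE

Orientations are given as a rotation vector (axis times angle).
In Python, from bench import monitor, get_image, ctrl gives the robot as it stands.
- The arm moves only by the shell command python3 -m creep 'ROWS' [FORCE]. ROWS is JSON, a list of rows, each a list of 7 numbers: the shift along the tool's x, y, z in mm, then the turn, a rotation vector about the tool's x, y, z in rad, then the finger opening in mm, from 0 to 87. A call has 1 to 5 rows; each row shifts and turns the commanded pose from where the row before left it, along the tool's axes as they then stand; what a row does not reach is not made up. A row lasts 1/10 s, in which the tool goes at most 50 mm and 8.59 degrees, less where a joint would pass 70% of its speed; a pose out of reach is approached as far as the arm can. A call is refused whole if a number of a shift passes 50 or a number of a turn 0.15, either way. A call with a gripper value outside its range is refused whole. The fingers move at their own pace and stop on an object; FORCE is the grip in N (left out, the last holds). Time passes only in rows, so rows that do not move let the fingers close. It gives the time, the measured TCP pose, the force and the opening at its end, in the units of the state.
- monitor.get_state(): the state, without advancing time (a new reading comes with each control period).
- get_image(name): name is "scene" or "top" or "wrist"; returns a dict with "img" (400x640x3 uint8, red, green, blue), "mtx" (3x3 intrinsics, pixels), "view" (4x4, takes a point from world to camera coordinates). Camera axes: x right, y up, looking along -z (the intrinsics and any distortion apply to the point x, -y, -z); pixel columns grow to the right and rows downward; lengths in m; the calibration is good to about 2 mm. A picture is of the moment at which its call begins. There is no depth.
- ctrl.close_job(): hands the job in, once; it reports no verdict.
The state is a dict: "time": time; "joint_positions": joint angles; "qd": joint speeds; "joint_torque": joint torques, N m; "position": TCP position; "tool_rot": TCP orientation; "ft_force": force on the tool from outside, world axes, zero at the start; "torque": the same for the moment, N m; "grip_width": opening from 0.0 (shut) to 1.0 (fully open).
Only numpy, scipy, OpenCV 4.12 (cv2) and the standard library are available. Lean on these libraries where they do the work, as an engineer would, in place of code of your own. Each camera call takes 0.05 s, during which the arm holds its last target.

## Working session

There is one attempt and no reset: what is moved stays moved. The work goes in short steps, Python scripts to look and compute and a shell command to move; the robot and the scene stay as the last step left them, time stands still between calls to the robot, and variables do not carry over. Pictures are saved under pics/ and viewed, and the job is handed in when it is done.

```bash
ls; mkdir -p pics
python3 - <<'E'
from bench import monitor,get_image,ctrl
import cv2
print(monitor.get_state())
for n in ["scene","top","wrist"]:
    d=get_image(n); cv2.imwrite(f"pics/{n}0.png",d["img"][:,:,::-1])
    print(n,d["mtx"].tolist(),d["view"].tolist(),[k for k in d])
E
```

```text
pics
{'time': 0.0, 'joint_positions': array([-1.10889399,  0.321817  , -0.07009768,  1.45168981,  0.02259577,
        1.37077832, -0.05693672]), 'qd': array([ 0.00059057,  0.00094822, -0.00103252, -0.00014071, -0.00062683,
       -0.00117697,  0.00138022]), 'joint_torque': array([ 8.31071811e-04, -4.91294646e+01, -4.03444497e-01, -3.12522268e+01,
       -6.39612903e-02,  4.38763504e-02,  1.89925127e-04]), 'position': array([0.281372  , 0.5857124 , 0.40365774]), 'tool_rot': array([ 0.34969884,  1.5424561 , -0.35266545]), 'ft_force': array([ 0.34455948,  0.85343205, -0.16242966]), 'torque': array([-0.02188489, -0.02655553,  0.03915255]), 'grip_width': 0.9996890989170967}
scene [[366.281046140029, 0.0, 316.78713693632466], [0.0, 366.281046140029, 193.53073495157906], [0.0, 0.0, 1.0]] [[0.8365791009880026, -0.5478245651469688, -0.0048634978810762714, -0.4346113962928701], [0.41671496025204324, 0.6305493693131249, 0.6547947271939186, -0.30328176337652973], [-0.35564596116396835, -0.5498142765337716, 0.7557911163988382, -0.8421564931103396], [0.0, 0.0, 0.0, 1.0]] ['img', 'mtx', 'view']
top [[424.06312446386136, 0.0, 311.6987814187836], [0.0, 424.06312446386136, 206.11614343484922], [0.0, 0.0, 1.0]] [[-0.02154458576124107, -0.9997657044001315, 0.002089767854373134, 0.07935603683998003], [0.993167331475358, -0.021162506691109525, 0.11476410588971193, -0.5488819466001486], [-0.11469299243847812, 0.0045480342849837825, 0.9933905741799898, -1.2286343228829335], [0.0, 0.0, 0.0, 1.0]] ['img', 'mtx', 'view']
wrist [[338.1184375907906, 0.0, 320.0460229256418], [0.0, 338.1184375907906, 195.50734987829046], [0.0, 0.0, 1.0]] [[0.432048777021024, 0.9018473404356714, -0.002286662140978438, -0.6488436822589962], [-0.8722023177296606, 0.4171992414303884, -0.25535839499988994, 0.03159774960612642], [-0.2293402956779482, 0.11232171428097988, 0.9668437626004195, -0.38977234988844994], [0.0, 0.0, 0.0, 1.0]] ['img', 'mtx', 'view']
```

View pics/scene0.png

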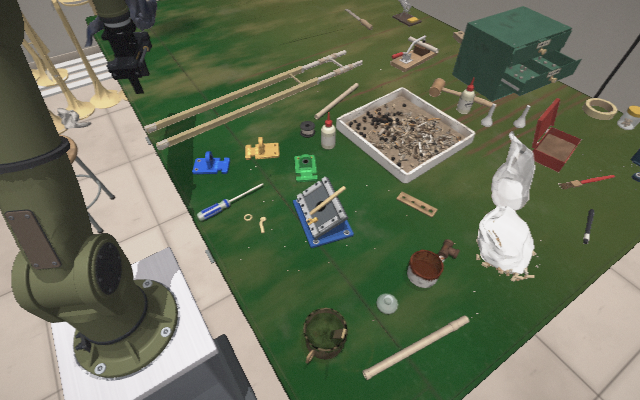

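View pics/top0.png

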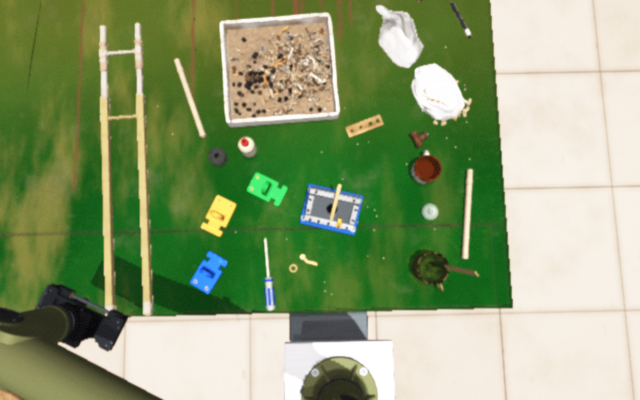

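View pics/wrist0.png

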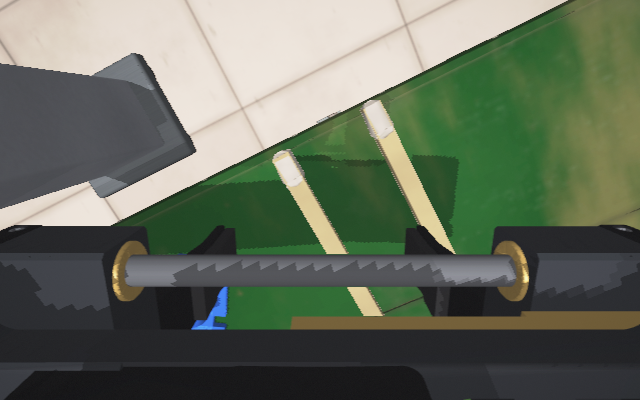

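Bracket-shaped things: blue (top 208,272), yellow/brass (top 218,216; scene 262,149) and green (top 267,188). The yellow one fits "brass". I'll confirm with enlarged crops, and crop the jig as well.

Run:
```python
import cv2,numpy as np
s=cv2.imread("pics/scene0.png");t=cv2.imread("pics/top0.png")
a=cv2.resize(s[125:185,180:330],None,fx=5,fy=5,interpolation=cv2.INTER_CUBIC)
cv2.imwrite("pics/c1.png",a)
b=cv2.resize(s[170:250,280:370],None,fx=7,fy=7,interpolation=cv2.INTER_CUBIC)
cv2.imwrite("pics/c2.png",b)
c=cv2.resize(t[165:265,190:370],None,fx=4.4,fy=4.4,interpolation=cv2.INTER_CUBIC)
cv2.imwrite("pics/c3.png",c)
```

```text
(no output)
```

View pics/c1.png

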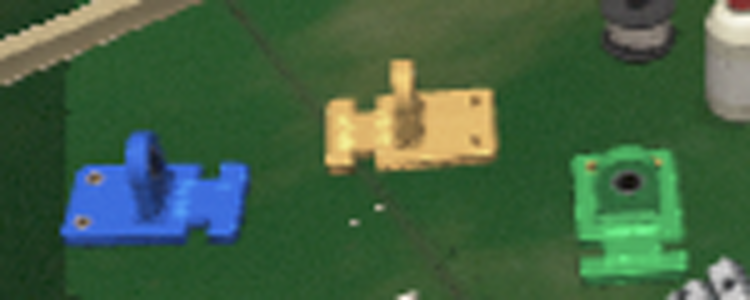

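View pics/c2.png

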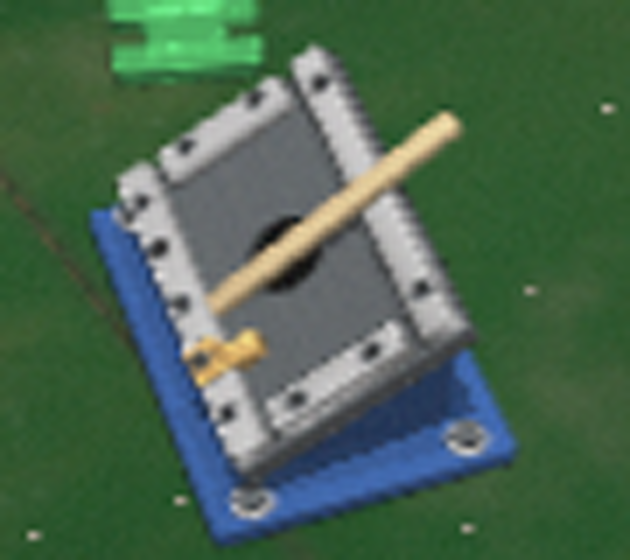

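View pics/c3.png

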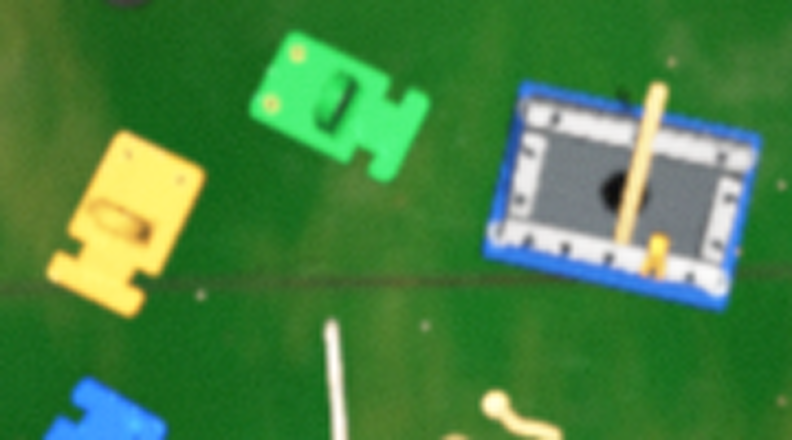

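Top crop: the brass bracket is at top (218,216), with its notches at the lower-left end. The jig's brass key is on the lower rail, right of the drift (top ~339,221; scene ~312,220), so it is fitted at key_right. The left place shows only screw holes. Next I'll measure.

```bash
cat > h.py <<'E'
import numpy as np,cv2
from bench import monitor,get_image,ctrl
from scipy.spatial.transform import Rotation as R
def proj(d,P):
    P=np.atleast_2d(P);c=P@d["view"][:3,:3].T+d["view"][:3,3];c=c*[1,-1,-1]
    q=c@np.array(d["mtx"]).T;return q[:,:2]/q[:,2:]
def ray(d,uv):
    uv=np.atleast_2d(uv).astype(float);V=np.array(d["view"]);Rm=V[:3,:3];o=-Rm.T@V[:3,3]
    v=np.c_[uv,np.ones(len(uv))]@np.linalg.inv(d["mtx"]).T*[1,-1,-1]
    w=v@Rm;return o,w/np.linalg.norm(w,axis=1)[:,None]
def onz(d,uv,z):
    o,w=ray(d,uv);return o+w*((z-o[2])/w[:,2])[:,None]
def tri(ds,uvs):
    A=np.zeros((3,3));b=np.zeros(3);L=[]
    for d,u in zip(ds,uvs):
        o,w=ray(d,u);w=w[0];M=np.eye(3)-np.outer(w,w);A+=M;b+=M@o;L.append((o,M))
    p=np.linalg.solve(A,b);return p,[round(1e3*np.linalg.norm(M@(p-o)),1) for o,M in L]
def mask(d,lo,hi,box=None):
    h=cv2.cvtColor(d["img"],cv2.COLOR_RGB2HSV);m=cv2.inRange(h,np.array(lo),np.array(hi))
    if box: 
        k=np.zeros_like(m);x0,y0,x1,y1=box;k[y0:y1,x0:x1]=255;m&=k
    return m
def big(m):
    c,_=cv2.findContours(m,cv2.RETR_EXTERNAL,cv2.CHAIN_APPROX_NONE);return max(c,key=cv2.contourArea)[:,0,:]
def save(d,name,box,f):
    x0,y0,x1,y1=box;cv2.imwrite(f"pics/{name}.png",cv2.resize(d["img"][y0:y1,x0:x1,::-1],None,fx=f,fy=f,interpolation=cv2.INTER_CUBIC))
def tcp(s=None):
    s=s or monitor.get_state();return s["position"],R.from_rotvec(s["tool_rot"])
E
cat > m1.py <<'E'
from h import *
t=get_image("top");s=get_image("scene")
# blue base
m=mask(t,(100,120,60),(125,255,255),(290,170,375,245));c=big(m);h=cv2.convexHull(c)
P=onz(t,h[:,0,:]+0.0,.012)
r=cv2.minAreaRect((P[:,:2]*1000).astype(np.float32));print("blue base",r)
box=cv2.boxPoints(r);print(box)
# bracket
m=mask(t,(15,90,120),(32,255,255),(190,185,245,245));c=big(m)
P=onz(t,c+0.0,.009)
r=cv2.minAreaRect((P[:,:2]*1000).astype(np.float32));print("bracket",r);print(cv2.boxPoints(r))
u=proj(t,np.c_[cv2.boxPoints(r)/1000,np.full(4,.009)]);print(u)
# mug bottle spool rough on z
for n,uv,z in [("bottle",(247,147),.136),("mug",(426,169),.058),("spool",(217,157),.032)]:
    print(n,onz(t,uv,z))
E
python3 m1.py
```

```text
blue base ((487.6623840332031, 22.877296447753906), (169.53515625, 13.60377311706543), 75.50234985351562)
[[459.85635  -57.488316]
 [473.02695  -60.893887]
 [515.4684   103.242905]
 [502.29782  106.64848 ]]
bracket ((530.8450927734375, 349.6463623046875), (71.1052474975586, 115.53901672363281), 63.64496612548828)
[[463.29715 343.4348 ]
 [566.8271  292.1433 ]
 [598.39307 355.8579 ]
 [494.8631  407.1494 ]]
[[220.31230369 237.80087399]
 [237.38158873 203.16788101]
 [216.35616862 193.28768555]
 [199.13176603 227.73635754]]
bottle [[0.70684709 0.24350741 0.136     ]]
mug [[ 0.65006642 -0.27065363  0.058     ]]
spool [[0.70522613 0.3492899  0.032     ]]
```

```bash
cat > m2.py <<'E'
from h import *
t=get_image("top");s=get_image("scene")
print("top cam",-t["view"][:3,:3].T@t["view"][:3,3],"scene",-s["view"][:3,:3].T@s["view"][:3,3])
m=mask(t,(100,120,60),(125,255,255),(290,170,375,245));
pts=np.argwhere(m)[:,::-1]
P=onz(t,pts+0.0,.012)
r=cv2.minAreaRect((P[:,:2]*1000).astype(np.float32));print("blue base",r);print(cv2.boxPoints(r))
save(t,"j1",(295,175,370,245),8);save(s,"j2",(285,170,360,250),8)
E
python3 m2.py
```

```text
top cam [0.40592556 0.0733096  1.28333987] scene [ 0.1904593  -0.50988634  0.83296796]
blue base ((542.1825561523438, 9.60113525390625), (170.61944580078125, 126.2266845703125), 76.02228546142578)
[[460.33194  -57.937862]
 [582.82104  -88.427216]
 [624.0332    77.14014 ]
 [501.54407  107.629486]]
```

View pics/j1.png

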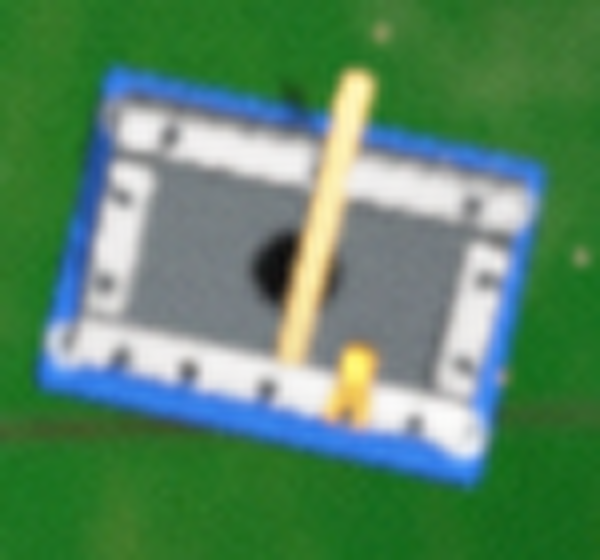

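View pics/j2.png

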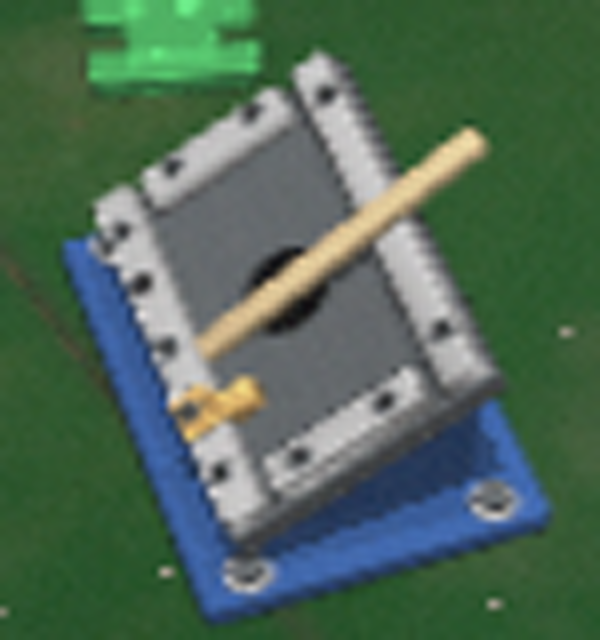

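```bash
cat > m3.py <<'E'
from h import *
t=get_image("top");s=get_image("scene")
p,r=tcp();print("tcp",p,"axes cols\n",r.as_matrix().round(3))
for n,a,b in [("up",(339.75,184.4),(344,187.5)),("foot",(331.4,219.5),(310.8,213.1)),("keytip",(358/8+295,350/8+175),(262/8+285,390/8+170))]:
    print(n,*tri([t,s],[a,b]))
w=get_image("wrist");V=w["view"];o=-V[:3,:3].T@V[:3,3];print("cam in tool",r.inv().apply(o-p)*1000,"look",r.inv().apply(-V[2,:3]),"right",r.inv().apply(V[0,:3]))
# nest/rail corners 
for n,a,b in [("lower-left outer rail",(55/8+295,335/8+175),(95/8+285,215/8+170)),("upper left outer",(110/8+295,105/8+175),(318/8+285,50/8+170)),("nest inner UL",(157/8+295,165/8+175),(300/8+285,122/8+170)),("nest inner LR",(440/8+295,390/8+175),(245/8+285,455/8+170)),("UR outer",(540/8+295,205/8+175),(498/8+285,375/8+170))]:
    print(n,*tri([t,s],[a,b]))
E
python3 m3.py
```

```text
tcp [0.2814352  0.58589769 0.40468217] axes cols
 [[ 0.     0.433  0.901]
 [-0.     0.901 -0.433]
 [-1.    -0.     0.   ]]
up [ 0.5991258  -0.01110995  0.1169628 ] [np.float64(0.8), np.float64(0.8)]
foot [0.50779641 0.01102874 0.04847084] [np.float64(0.1), np.float64(0.1)]
keytip [ 0.51132543 -0.01430726  0.04799621] [np.float64(1.8), np.float64(1.8)]
cam in tool [ 20.31336431  -0.12315985 -69.67329711] look [ 9.66878435e-01 -2.75035445e-04  2.55237176e-01] right [ 5.38210420e-04  9.99999393e-01 -9.61257975e-04]
lower-left outer rail [0.51760261 0.09833325 0.02488555] [np.float64(2.2), np.float64(2.2)]
upper left outer [0.59606117 0.07515468 0.08573662] [np.float64(0.0), np.float64(0.0)]
nest inner UL [0.5763064  0.05836889 0.07527387] [np.float64(0.8), np.float64(0.8)]
nest inner LR [ 0.49172674 -0.04116412  0.0583591 ] [np.float64(2.1), np.float64(2.1)]
UR outer [ 0.55845225 -0.07768886  0.09145765] [np.float64(2.6), np.float64(2.6)]
```

```bash
cat > plan.py <<'E'
# usage: plan.py tipoff_mm gx gy gz(mm: point that lies tipoff ahead of TCP) yaw_of_tool_y(deg) tilt(deg, towards slope dir yaw-90) [mmper degper]
from h import *
import sys
a=[float(x) for x in sys.argv[1:]]
off,g,yaw,tilt=a[0],np.array(a[1:4]),np.radians(a[4]),np.radians(a[5])
mm,dg=(a[6],a[7]) if len(a)>6 else (40,7)
y=np.array([-np.sin(yaw-np.pi/2),np.cos(yaw-np.pi/2),0]);f=np.array([y[1],-y[0],0])
x=np.sin(tilt)*f+np.array([0,0,-np.cos(tilt)]);z=np.cross(x,y)
T=R.from_matrix(np.c_[x,y,z]);pt=g-off*x
p,r=tcp();p=p*1000
D=np.linalg.norm(pt-p);rv=(r.inv()*T).as_rotvec();A=np.degrees(np.linalg.norm(rv))
n=int(max(1,np.ceil(D/mm),np.ceil(A/dg)))
print("D",D.round(1),"A",A.round(1),"rows",n,"shift in tool now",r.inv().apply(pt-p).round(1),"rv",rv.round(3))
step=(pt-p)/n
for i in range(n):
    ri=r*R.from_rotvec(rv*i/n)
    print(np.round(ri.inv().apply(step),1).tolist(),np.round(rv/n,3).tolist())
E
cat > st.py <<'E'
from h import *
s=monitor.get_state();p,r=tcp(s)
print("t",round(s["time"],2),"p",(p*1000).round(1),"grasp",((p+r.apply([.164,0,0]))*1000).round(1),"tip",((p+r.apply([.182,0,0]))*1000).round(1),"F",s["ft_force"].round(1),"M",s["torque"].round(2),"g",round(s["grip_width"]*87,1),"q",s["joint_positions"].round(2))
m=r.as_matrix();print("x",m[:,0].round(3),"y",m[:,1].round(3))
E
# pregrasp: 90mm off drift middle, along normal (tool back)
python3 - <<'E'
import numpy as np
y=np.radians(-13.8);t=np.radians(37)
n=np.array([-np.sin(t)*np.cos(y),-np.sin(t)*np.sin(y),np.cos(t)])
print(np.array([553.5,0,82.7])+n*100)
E
python3 plan.py 182 495 14 163 76.2 37
```

```text
[495.05568009  14.35530183 162.563551  ]
D 564.5 A 38.8 rows 15 shift in tool now [  96.4 -445.6  332.9] rv [-0.2   -0.643  0.067]
[6.4, -29.7, 22.2] [-0.013, -0.043, 0.004]
[7.2, -30.0, 21.5] [-0.013, -0.043, 0.004]
[8.0, -30.3, 20.8] [-0.013, -0.043, 0.004]
[8.7, -30.7, 20.0] [-0.013, -0.043, 0.004]
[9.4, -31.0, 19.2] [-0.013, -0.043, 0.004]
[10.1, -31.2, 18.4] [-0.013, -0.043, 0.004]
[10.7, -31.5, 17.5] [-0.013, -0.043, 0.004]
[11.3, -31.8, 16.6] [-0.013, -0.043, 0.004]
[11.9, -32.1, 15.7] [-0.013, -0.043, 0.004]
[12.4, -32.3, 14.7] [-0.013, -0.043, 0.004]
[12.9, -32.6, 13.8] [-0.013, -0.043, 0.004]
[13.3, -32.8, 12.8] [-0.013, -0.043, 0.004]
[13.7, -33.0, 11.8] [-0.013, -0.043, 0.004]
[14.0, -33.2, 10.7] [-0.013, -0.043, 0.004]
[14.3, -33.4, 9.7] [-0.013, -0.043, 0.004]
```

```bash
python3 -m creep '[[6,-30,22,-0.013,-0.043,0.004,60],[7,-30,21.5,-0.013,-0.043,0.004,60],[8,-30,21,-0.013,-0.043,0.004,60],[8.5,-30.5,20,-0.013,-0.043,0.004,60],[9.5,-31,19,-0.013,-0.043,0.004,60]]'; python3 -m creep '[[10,-31,18.5,-0.013,-0.043,0.004,60],[10.5,-31.5,17.5,-0.013,-0.043,0.004,60],[11,-32,16.5,-0.013,-0.043,0.004,60],[12,-32,15.5,-0.013,-0.043,0.004,60],[12.5,-32,14.5,-0.013,-0.043,0.004,60]]'; python3 st.py
```

```text
time: 1.0
position: [0.3171, 0.4027, 0.3736]
tool_rot: [0.268, 1.333, -0.311]
ft_force: [-0.1, -0.5, 0.0]
grip_width: 0.708
time: 1.5
position: [0.3519, 0.2212, 0.3423]
tool_rot: [0.188, 1.126, -0.271]
ft_force: [0.6, -0.3, -0.2]
grip_width: 0.684
t 1.5 p [351.9 221.2 342.3] grasp [418.  201.7 193.5] tip [425.2 199.6 177.1] F [ 0.6 -0.3 -0.2] M [0.12 0.43 0.07] g 59.5 q [-0.9  -0.24  0.1   2.19  0.48  1.03  0.23]
x [ 0.403 -0.119 -0.908] y [0.308 0.951 0.012]
```

```bash
python3 plan.py 182 517 9 132 76.2 34 36 7
```

```text
D 207.9 A 10.1 rows 6 shift in tool now [ 103.  -159.1   85.5] rv [-0.068 -0.16   0.025]
[17.2, -26.5, 14.3] [-0.011, -0.027, 0.004]
[17.4, -26.8, 13.5] [-0.011, -0.027, 0.004]
[17.7, -27.0, 12.7] [-0.011, -0.027, 0.004]
[17.9, -27.2, 11.9] [-0.011, -0.027, 0.004]
[18.1, -27.4, 11.1] [-0.011, -0.027, 0.004]
[18.2, -27.6, 10.3] [-0.011, -0.027, 0.004]
```

```bash
python3 -m creep '[[17,-26.5,14,-0.011,-0.027,0.004,60],[17.5,-27,13.5,-0.011,-0.027,0.004,60],[17.5,-27,12.5,-0.011,-0.027,0.004,60],[18,-27,12,-0.011,-0.027,0.004,60],[18,-27.5,11,-0.011,-0.027,0.004,60]]' >/dev/null; python3 st.py;  python3 -m creep '[[18,-27.5,10,-0.011,-0.027,0.004,50],[0,0,0,0,0,0,50]]' >/dev/null; python3 st.py
python3 - <<'E'
from h import *
w=get_image("wrist");cv2.imwrite("pics/w1.png",w["img"][:,:,::-1])
E
```

```text
t 2.0 p [406.3  64.8 292.8] grasp [492.   42.9 154.6] tip [501.4  40.5 139.5] F [ 0.4  0.4 -0.1] M [ 0.17  0.62 -0.02] g 60.0 q [-0.58 -0.29  0.19  2.36  0.63  0.69  0.51]
x [ 0.522 -0.133 -0.842] y [0.252 0.968 0.003]
t 2.2 p [416.3  30.9 281.4] grasp [504.8   7.9 145.3] tip [514.5   5.4 130.4] F [-0.5  0.3 -0.6] M [0.2  0.7  0.06] g 52.8 q [-0.55 -0.28  0.26  2.38  0.66  0.61  0.57]
x [ 0.54 -0.14 -0.83] y [ 0.249  0.969 -0.002]
```

View pics/w1.png

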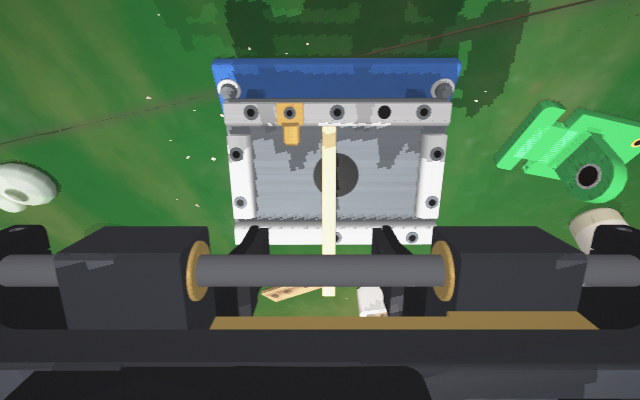

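The wrist view shows the key at (290,125), on image left, which is world right. The dark unused hole is at (384,112), and the drift runs at u≈328. I'll check this against the assumed nest frame.

```bash
cat >> h.py <<'E'
def nestframe(o=(538.3,10.6,58),yaw=-14,tilt=30):
    y=np.radians(yaw);t=np.radians(tilt)
    ex=np.array([np.cos(t)*np.cos(y),np.cos(t)*np.sin(y),np.sin(t)]);ey=np.array([-np.sin(y),np.cos(y),0])
    return np.array(o)/1000,np.c_[ex,ey,np.cross(ex,ey)]
def onnest(d,uv,h,N):
    o,w=ray(d,uv);c,M=N;o=(o-c)@M;w=w@M
    return (o+w*((h/1000-o[2])/w[:,2])[:,None])*1000
E
python3 - <<'E'
from h import *
w=get_image("wrist");N=nestframe()
save(w,"w1c",(200,50,480,250),2.8)
g=lambda uv,h:onnest(w,uv,h,N).round(1)[:,:2].tolist()
print("rail holes",g([(251,112),(290,113),(337,112),(384,112),(424,112)],9))
print("side holes",g([(236,154),(240,203),(437,154),(432,202)],9))
print("bolts z12 world",(onz(w,[(229,90),(441,90)],.012)*1000).round(1))
print("hole center floor",g([(336,176)],0))
print("pred outer rail corners px",proj(w,N[0]+np.array([[-50,72.5,9],[-50,-72.5,9],[-35,57.5,0],[-35,-57.5,0],[35,57.5,9],[35,-57.5,9],[-22,-35.5,7],[-22,-24.5,7]])/1000@N[1].T).round(1))
E
```

```text
rail holes [[-44.5, -52.5], [-43.8, -27.5], [-44.3, 2.6], [-44.3, 32.7], [-44.2, 58.2]]
side holes [[-17.2, -64.4], [17.5, -64.4], [-16.9, 69.5], [17.0, 69.7]]
bolts z12 world [[482.3 -50.6  12. ]
 [519.1  95.3  12. ]]
hole center floor [[0.6, 2.9]]
pred outer rail corners px [[447.4 102.6]
 [218.9 103.1]
 [417.7 124.9]
 [247.1 125.2]
 [412.3 225.7]
 [251.6 225.9]
 [279.3 146.2]
 [295.8 146.2]]
```

View pics/w1c.png

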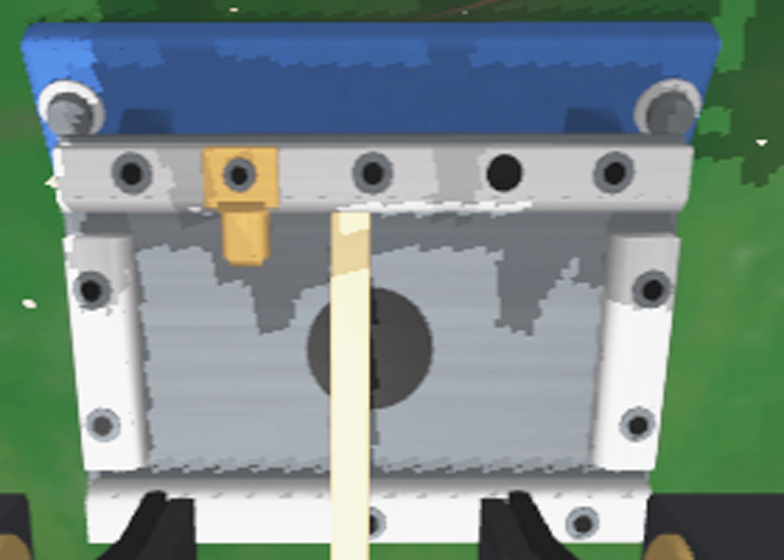

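```bash
cat > /dev/null; sed -i 's/o=(538.3,10.6,58),yaw=-14,/o=(538.9,13.1,58),yaw=-14.1,/' h.py
python3 - <<'E'
from h import *
w=get_image("wrist");N=nestframe()
m=mask(w,(15,20,170),(35,140,255),(300,120,345,225))
for r in (130,150,170,185,200,215):
    x=np.where(m[r])[0]; 
    if len(x): print(r,x.min(),x.max(),onnest(w,[((x.min()+x.max())/2,r)],14,N).round(1),onnest(w,[(x.min()-.5,r),(x.max()+.5,r)],14,N)[:,1].round(1))
# drift mid prediction: from foot nest x=-34
c=N[0]+N[1]@np.array([-35+60.5*np.cos(np.radians(7)),0,7+3.5])/1000
print("mid in nest y=0:",c*1000)
E
```

```text
130 315 328 [[-33.1  -8.1  14. ]] [-12.6  -3.7]
150 315 328 [[-20.2  -8.1  14. ]] [-12.6  -3.5]
170 315 328 [[-6.8 -8.1 14. ]] [-12.7  -3.4]
185 315 328 [[ 3.6 -8.  14. ]] [-12.7  -3.3]
200 315 328 [[14.3 -8.  14. ]] [-12.8  -3.2]
215 315 328 [[25.4 -8.  14. ]] [-12.8  -3.1]
mid in nest y=0: [554.84770919   9.09421233  79.61778783]
```

The arm was still settling between those frames, so I'll re-measure with a still arm.

```bash
python3 st.py
python3 - <<'E'
from h import *
a=get_image("wrist");w=get_image("wrist");print(abs(a["view"]-w["view"]).max())
N=nestframe()
import pickle;pickle.dump(w,open("w.pkl","wb"))
save(w,"w2c",(200,50,480,250),2.8)
m=mask(w,(15,20,170),(35,140,255),(300,120,345,225))
for r in (130,170,200):
    x=np.where(m[r])[0];print(r,x.min(),x.max(),onnest(w,[((x.min()+x.max())/2,r)],14,N).round(1))
# dark screw holes
g=cv2.cvtColor(w["img"],cv2.COLOR_RGB2GRAY)
k=(g<70).astype(np.uint8)*255
n,l,st,ce=cv2.connectedComponentsWithStats(k[90:215])
for i in range(1,n):
    if 15<st[i,4]<200: print(ce[i]+[0,90],st[i,4],onnest(w,[ce[i]+[0,90]],9,N).round(1)[0,:2])
E
```

```text
t 2.35 p [416.8  35.3 283.2] grasp [505.9  13.2 147.3] tip [515.7  10.8 132.4] F [-0.5  0.1  0.1] M [0.19 0.61 0.02] g 50.8 q [-0.55 -0.28  0.25  2.38  0.66  0.61  0.57]
x [ 0.543 -0.135 -0.829] y [0.242 0.97  0.001]
0.0012328219455519374
130 313 326 [[-32.6  -7.7  14. ]]
170 312 326 [[-6.2 -7.9 14. ]]
200 312 325 [[14.9 -8.2 14. ]]
[246.32727273  92.60909091] 110 [-55.1 -53.9]
[405.744  92.856] 125 [-55.4  46.8]
[373.775      110.06666667] 120 [-44.7  27.2]
[241.02272727 109.65909091] 44 [-44.6 -58. ]
[327.06818182 110.04545455] 44 [-44.6  -2.8]
[413.10869565 110.36956522] 46 [-44.6  52.5]
[279.36666667 110.63333333] 30 [-44.1 -33.5]
[625.85 142.1 ] 20 [-24.7 195.5]
[227.  151.5] 36 [-17.4 -69.3]
[426.75609756 152.        ] 41 [-17.6  64.1]
[327.66666667 172.26666667] 90 [-3.4 -2. ]
[ 32.49748744 169.4120603 ] 199 [  -4.7 -202.2]
[342.46153846 160.80769231] 26 [-11.4   7.9]
[421.38709677 200.25806452] 31 [16.7 64. ]
```

View pics/w2c.png

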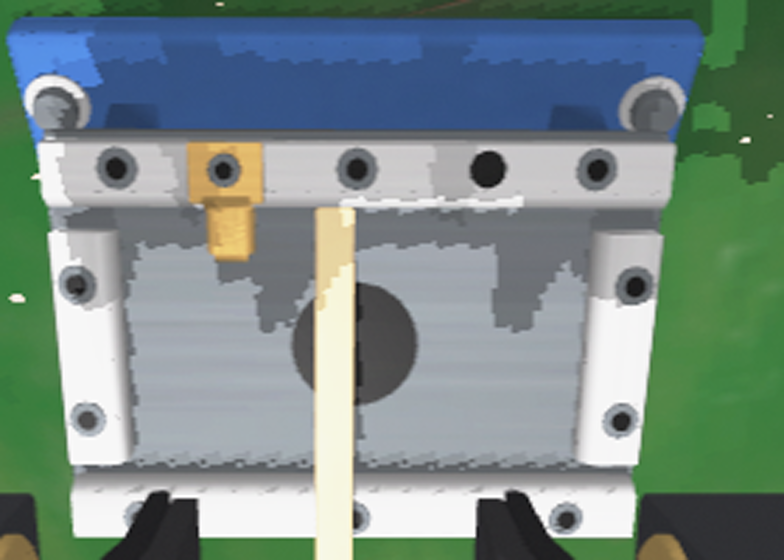

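```bash
sed -i 's/o=(538.9,13.1,58),yaw=-14.1,/o=(538.2,10.4,58),yaw=-14.1,/' h.py
python3 st.py; python3 plan.py 207.5 545.2 3.3 73.6 75.9 34 15 5;python3 plan.py 177.5 545.2 3.3 73.6 75.9 34 15 5
```

```text
t 2.45 p [416.9  36.  283.4] grasp [506.1  14.  147.6] tip [515.9  11.6 132.6] F [ 0.2  0.9 -0.2] M [0.12 0.66 0.04] g 50.4 q [-0.55 -0.28  0.25  2.38  0.66  0.61  0.57]
x [ 0.544 -0.134 -0.828] y [0.24  0.971 0.   ]
D 41.2 A 0.2 rows 3 shift in tool now [40.5 -0.6 -7.6] rv [ 0.003  0.001 -0.003]
[13.5, -0.2, -2.5] [0.001, 0.0, -0.001]
[13.5, -0.2, -2.5] [0.001, 0.0, -0.001]
[13.5, -0.2, -2.5] [0.001, 0.0, -0.001]
D 70.9 A 0.2 rows 5 shift in tool now [70.5 -0.6 -7.6] rv [ 0.003  0.001 -0.003]
[14.1, -0.1, -1.5] [0.001, 0.0, -0.001]
[14.1, -0.1, -1.5] [0.001, 0.0, -0.001]
[14.1, -0.1, -1.5] [0.001, 0.0, -0.001]
[14.1, -0.1, -1.5] [0.001, 0.0, -0.001]
[14.1, -0.1, -1.5] [0.001, 0.0, -0.001]
```

```bash
python3 -m creep '[[13.5,0,-2.5,0,0,0,40],[13.5,0,-2.5,0,0,0,40],[13.5,-0.5,-2.5,0,0,0,40],[0,0,0,0,0,0,40],[0,0,0,0,0,0,40]]' >/dev/null; python3 st.py; python3 plan.py 177.5 545.2 3.3 73.6 75.9 34 15 5
python3 - <<'E'
from h import *
w=get_image("wrist");cv2.imwrite("pics/w3.png",w["img"][:,:,::-1])
E
```

```text
t 2.95 p [432.6  31.2 245.3] grasp [521.7   9.1 109.3] tip [531.4   6.6  94.4] F [ 0.6 -0.4 -0.4] M [0.17 0.68 0.  ] g 40.2 q [-0.53 -0.17  0.26  2.39  0.72  0.49  0.5 ]
x [ 0.543 -0.135 -0.829] y [ 0.24   0.971 -0.001]
D 29.7 A 0.2 rows 2 shift in tool now [29.7  0.4  0.2] rv [ 0.003  0.    -0.001]
[14.8, 0.2, 0.1] [0.002, 0.0, -0.001]
[14.8, 0.2, 0.1] [0.002, 0.0, -0.001]
```

View pics/w3.png

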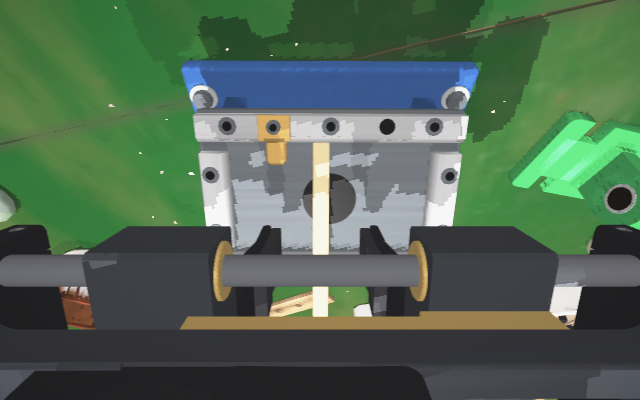

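Drift at u≈321 is centred between the fingers (280 and 361). Going in.

```bash
python3 -m creep '[[12,0,0,0,0,0,30],[10,0,0,0,0,0,30],[5,0,0,0,0,0,30],[2.5,0.4,0,0,0,0,30],[0,0,0,0,0,0,30]]' 20 >/dev/null; python3 st.py; python3 plan.py 177.5 545.2 3.3 73.6 75.9 34 15 5 | head -1
```

```text
t 3.5 p [448.8  27.  220.8] grasp [537.9   4.8  84.9] tip [547.7   2.3  70. ] F [ 0.4 -0.4  0.6] M [ 0.14  0.65 -0.  ] g 30.3 q [-0.51 -0.08  0.28  2.38  0.77  0.41  0.46]
x [ 0.543 -0.135 -0.829] y [ 0.241  0.97  -0.   ]
D 0.5 A 0.1 rows 1 shift in tool now [ 0.   0.5 -0. ] rv [ 0.002  0.001 -0.001]
```

```bash
python3 -m creep '[[0,0.5,0,0,0,0,15],[0,0,0,0,0,0,0],[0,0,0,0,0,0,0],[0,0,0,0,0,0,0],[0,0,0,0,0,0,0]]' 25 >/dev/null; python3 st.py
```

```text
t 4.0 p [448.8  27.3 220.7] grasp [537.9   5.1  84.8] tip [547.7   2.7  69.9] F [-1.1  0.8  0.6] M [0.17 0.61 0.01] g 8.7 q [-0.51 -0.08  0.28  2.38  0.77  0.41  0.45]
x [ 0.543 -0.135 -0.829] y [0.242 0.97  0.   ]
```

```bash
python3 -m creep '[[-12,0,8,0,0,0,0],[-14,0,10,0,0,0,0],[-14,0,10,0,0,0,0],[-14,0,10,0,0,0,0],[0,0,0,0,0,0,0]]' >/dev/null; python3 st.py
python3 - <<'E'
from h import *
t=get_image("top");s=get_image("scene");save(s,"s2",(250,140,460,320),3.5)
for n,uv,z in [("glass",(430,211),.0),("ash",(430,266),.0),("mug",(426,169),.0),("dowel",(467,212),0),("a",(385,195),0)]: print(n,onz(t,uv,z).round(3))
E
```

```text
t 4.5 p [451.   27.2 288.8] grasp [540.6   5.2 153.3] tip [550.5   2.8 138.4] F [-0.3  0.8  0.1] M [ 0.2   0.71 -0.02] g 9.0 q [-0.54 -0.21  0.29  2.31  0.62  0.57  0.63]
x [ 0.547 -0.134 -0.827] y [0.242 0.97  0.003]
glass [[ 0.531 -0.292  0.   ]]
ash [[ 0.366 -0.283  0.   ]]
mug [[ 0.662 -0.287  0.   ]]
dowel [[ 0.526 -0.405  0.   ]]
a [[ 0.584 -0.157  0.   ]]
```

View pics/s2.png

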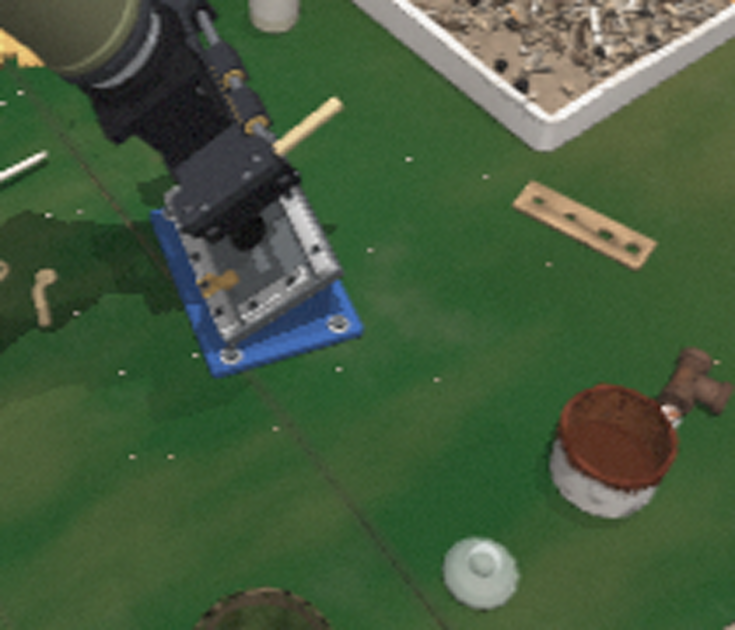

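```bash
python3 plan.py 182 515 -185 110 76 -3 33 6
```

```text
D 226.9 A 37.0 rows 7 shift in tool now [  64.8 -189.9  105.9] rv [ 0.     0.646 -0.   ]
[9.3, -27.1, 15.1] [0.0, 0.092, -0.0]
[7.8, -27.1, 15.9] [0.0, 0.092, -0.0]
[6.3, -27.1, 16.6] [0.0, 0.092, -0.0]
[4.8, -27.1, 17.1] [0.0, 0.092, -0.0]
[3.2, -27.1, 17.4] [0.0, 0.092, -0.0]
[1.6, -27.1, 17.7] [0.0, 0.092, -0.0]
[-0.1, -27.1, 17.7] [0.0, 0.092, -0.0]
```

```bash
python3 -m creep '[[6,-27,15,0,0.08,0,0],[7,-27,16,0,0.09,0,0],[6,-27,16.5,0,0.092,0,0],[5,-27,17,0,0.092,0,0],[3,-27,17.5,0,0.092,0,0]]' >/dev/null;python3 -m creep '[[1.5,-27,17.5,0,0.092,0,0],[0,-27,17.5,0,0.092,0,0],[0,0,0,0,0,0,0],[0,0,0,0,0,0,0]]' >/dev/null; python3 st.py;python3 plan.py 182 515 -185 30 76 -3 15 6
python3 - <<'E'
from h import *
s=get_image("scene");save(s,"s3",(250,140,460,320),3.5)
E
```

```text
t 5.5 p [ 521.3 -185.7  295.3] grasp [ 515.2 -184.7  131.4] tip [ 514.5 -184.6  113.5] F [-0.   0.7 -0.1] M [0.09 0.01 0.05] g 8.6 q [-0.4   0.27  0.79  1.84 -0.2   1.16  1.79]
x [-0.037  0.006 -0.999] y [ 0.244  0.97  -0.003]
D 83.6 A 0.9 rows 6 shift in tool now [83.4 -0.5  6.4] rv [-0.002  0.015  0.003]
[13.9, -0.1, 1.1] [-0.0, 0.002, 0.001]
[13.9, -0.1, 1.1] [-0.0, 0.002, 0.001]
[13.9, -0.1, 1.1] [-0.0, 0.002, 0.001]
[13.9, -0.1, 1.2] [-0.0, 0.002, 0.001]
[13.9, -0.1, 1.2] [-0.0, 0.002, 0.001]
[13.9, -0.1, 1.2] [-0.0, 0.002, 0.001]
```

View pics/s3.png

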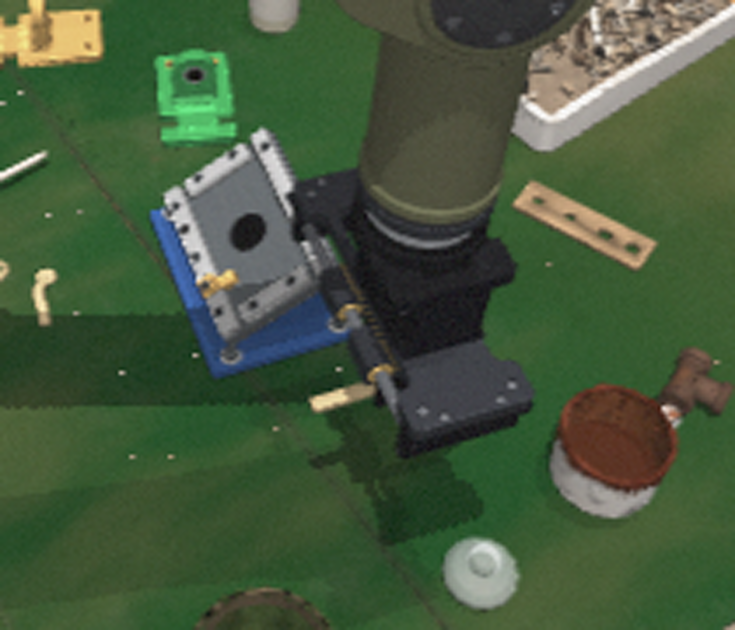

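```bash
python3 -m creep '[[10,-12,0,0,0.01,0,0],[20,-10,0,0,0.005,0,0],[20,0,0,0,0,0,0],[15,0,0,0,0,0,0],[10,0,0,0,0,0,0]]' >/dev/null;python3 -m creep '[[10,0,0,0,0,0,0],[5,0,0,0,0,0,0],[0,0,0,0,0,0,0],[0,0,0,0,0,0,0]]' >/dev/null; python3 st.py
python3 - <<'E'
from h import *
s=get_image("scene");save(s,"s4",(300,190,440,310),5.5)
E
```

```text
t 6.45 p [ 512.6 -205.6  207.9] grasp [ 504.8 -203.7   44.1] tip [ 503.9 -203.5   26.1] F [-0.2 -1.  -0.9] M [-0.02 -0.04 -0.03] g 8.9 q [-0.31  0.39  0.76  1.9  -0.3   1.02  1.91]
x [-0.047  0.011 -0.999] y [ 0.242  0.97  -0.   ]
```

View pics/s4.png

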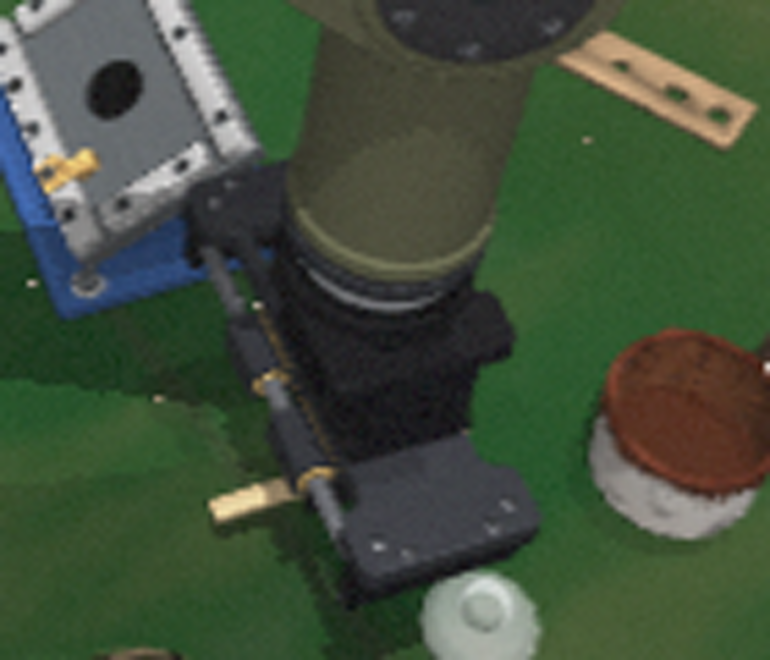

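Drift looks level at (250,500). Lower it gently.

```bash
python3 -m creep '[[10,0,0,0,0,0,0],[7,0,0,0,0,0,0],[3.5,0,0,0,0,0,0],[2,0,0,0,0,0,0],[0,0,0,0,0,0,0]]' >/dev/null;python3 st.py
```

```text
t 7.0 p [ 511.  -205.2  184.6] grasp [ 503.  -203.3   20.8] tip [ 502.1 -203.1    2.8] F [ 0.1  0.6 -0.5] M [ 0.04 -0.07  0.01] g 8.9 q [-0.29  0.43  0.74  1.92 -0.33  0.97  1.93]
x [-0.049  0.012 -0.999] y [ 0.242  0.97  -0.001]
```

```bash
python3 -m creep '[[1.3,0,0,0,0,0,0],[0,0,0,0,0,0,0],[0,0,0,0,0,0,0]]' >/dev/null;python3 st.py; python3 -m creep '[[0,0,0,0,0,0,14],[0,0,0,0,0,0,16],[0,0,0,0,0,0,18],[0,0,0,0,0,0,20]]' >/dev/null;python3 st.py
```

```text
t 7.3 p [ 511.2 -205.3  183.8] grasp [ 503.3 -203.4   20. ] tip [ 502.5 -203.1    2.1] F [ 0.1  0.1 -0.5] M [-0.07 -0.02 -0.01] g 8.6 q [-0.29  0.43  0.74  1.92 -0.33  0.97  1.93]
x [-0.048  0.012 -0.999] y [ 0.242  0.97  -0.   ]
t 7.7 p [ 511.2 -205.2  183.8] grasp [ 503.3 -203.3   20. ] tip [ 502.4 -203.1    2. ] F [-0.3 -0.1 -0. ] M [ 0.02 -0.07  0.  ] g 18.9 q [-0.29  0.43  0.74  1.92 -0.33  0.97  1.93]
x [-0.048  0.012 -0.999] y [ 0.242  0.97  -0.   ]
```

```bash
python3 -m creep '[[-10,0,0,0,0,0,30],[-25,0,0,0,0,0,30],[-40,0,0,0,0,0,40],[-40,0,0,0,0,0,50],[-35,0,0,0,0,0,50]]' >/dev/null;python3 st.py
python3 - <<'E'
from h import *
s=get_image("scene");save(s,"s5",(300,190,440,310),5.5)
E
python3 plan.py 182 531 350 110 -26.4 0 45 8
```

```text
t 8.2 p [ 518.3 -207.4  336.3] grasp [ 510.7 -205.5  172.5] tip [ 509.9 -205.3  154.5] F [ 0.7  0.4 -0.7] M [-0.   -0.09 -0.03] g 45.6 q [-0.38  0.24  0.82  1.78 -0.17  1.25  1.81]
x [-0.046  0.011 -0.999] y [ 0.242  0.97  -0.   ]
D 560.9 A 102.4 rows 13 shift in tool now [  54.9  544.6 -122.9] rv [ 1.786 -0.028  0.035]
[4.2, 41.9, -9.5] [0.137, -0.002, 0.003]
[4.3, 40.2, -15.1] [0.137, -0.002, 0.003]
[4.4, 37.7, -20.5] [0.137, -0.002, 0.003]
[4.4, 34.6, -25.5] [0.137, -0.002, 0.003]
[4.4, 30.7, -30.0] [0.137, -0.002, 0.003]
[4.4, 26.3, -33.9] [0.137, -0.002, 0.003]
[4.4, 21.4, -37.2] [0.137, -0.002, 0.003]
[4.4, 16.1, -39.8] [0.137, -0.002, 0.003]
[4.3, 10.5, -41.6] [0.137, -0.002, 0.003]
[4.3, 4.7, -42.7] [0.137, -0.002, 0.003]
[4.2, -1.2, -42.9] [0.137, -0.002, 0.003]
[4.1, -7.1, -42.4] [0.137, -0.002, 0.003]
[4.0, -12.8, -41.0] [0.137, -0.002, 0.003]
```

View pics/s5.png

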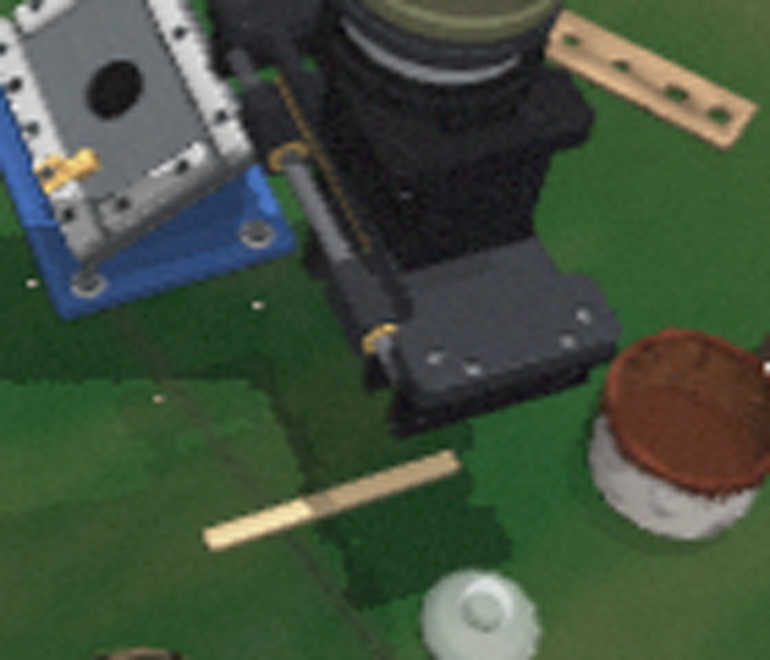

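The drift lies flat on the bench at crop (205,540)–(455,460), clear of the jig. Now to the bracket.

```bash
python3 -m creep '[[0,42,-9.5,0.137,0,0.003,50],[2,40,-15,0.137,0,0.003,50],[3,38,-20.5,0.137,0,0.003,50],[4,34.5,-25.5,0.137,0,0.003,50],[4,31,-30,0.137,0,0.003,50]]' >/dev/null;python3 -m creep '[[4,26,-34,0.137,0,0.003,50],[4,21.5,-37,0.137,0,0.003,50],[4,16,-40,0.137,0,0.003,50],[4,10.5,-41.5,0.137,0,0.003,50],[4,5,-42.5,0.137,0,0.003,50]]' >/dev/null; python3 st.py; python3 plan.py 182 531 350 110 -26.4 0 45 8
```

```text
t 9.25 p [520.5 219.6 310.4] grasp [516.3 224.3 146.5] tip [515.9 224.9 128.5] F [ 1.3  0.2 -1. ] M [-0.13  0.01 -0.09] g 49.9 q [-1.04  0.25  0.7   1.8  -0.21  1.17 -0.31]
x [-0.025  0.029 -0.999] y [ 0.999 -0.034 -0.026]
D 132.1 A 24.5 rows 4 shift in tool now [  21.9    6.6 -130.1] rv [ 0.427 -0.022  0.032]
[5.5, 1.6, -32.5] [0.107, -0.006, 0.008]
[5.3, -1.9, -32.5] [0.107, -0.006, 0.008]
[5.1, -5.4, -32.2] [0.107, -0.006, 0.008]
[4.8, -8.8, -31.5] [0.107, -0.006, 0.008]
```

```bash
python3 -m creep '[[5.5,1.5,-32.5,0.107,-0.006,0.008,50],[5,-2,-32.5,0.107,-0.006,0.008,50],[5,-5.5,-32,0.107,-0.006,0.008,50],[5,-9,-31.5,0.107,-0.006,0.008,50],[0,0,0,0,0,0,50]]' >/dev/null;python3 -m creep '[[0,0,0,0,0,0,50],[0,0,0,0,0,0,50]]' >/dev/null; python3 st.py
python3 - <<'E'
from h import *
w=get_image("wrist");cv2.imwrite("pics/w4.png",w["img"][:,:,::-1])
import pickle;pickle.dump(w,open("w.pkl","wb"))
E
```

```text
t 9.95 p [530.4 347.  291.8] grasp [530.2 346.5 127.8] tip [530.2 346.4 109.8] F [ 1.  -0.7  0.3] M [-0.1   0.1  -0.02] g 50.2 q [-1.17  0.43  0.7   1.65 -0.29  1.17 -0.86]
x [-0.001 -0.003 -1.   ] y [ 0.897 -0.442  0.001]
```

View pics/w4.png

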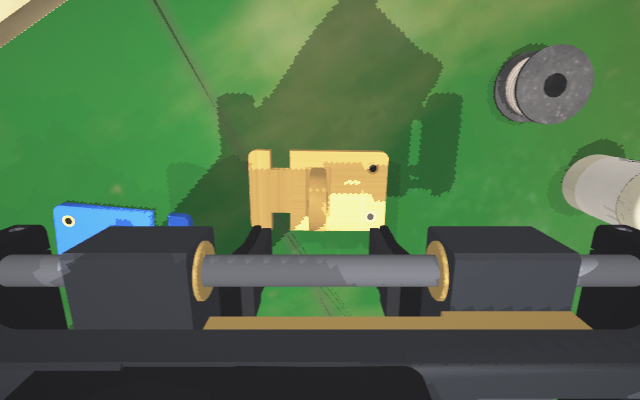

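Bracket in wrist view: flange spans u 248–388, v 150–231, with the notches at the left end (−tool y), as wanted. Measuring its centre and yaw.

Run:
```python
from h import *
import pickle;w=pickle.load(open("w.pkl","rb"))
m=mask(w,(12,60,120),(34,255,255),(230,130,410,224))
c=big(m);P=onz(w,c+0.0,.009)*1000
print(c.min(0),c.max(0))
# edges: top edge line (v small), left, right edges
for nm,sel in [("left",(c[:,0]<c[:,0].min()+4)&(c[:,1]>157)&(c[:,1]<220)),("right",(c[:,0]>c[:,0].max()-4)&(c[:,1]>157)&(c[:,1]<220)),("top",(c[:,1]<c[:,1].min()+4)&(c[:,0]>300)&(c[:,0]<380))]:
    q=P[sel];d=np.linalg.svd(q[:,:2]-q[:,:2].mean(0))[2][0];print(nm,len(q),q.mean(0).round(1),"yaw",np.degrees(np.arctan2(d[1],d[0])).round(1),c[sel].mean(0))
save(w,"w4c",(230,130,410,240),4.4)
```

```text
[248 149] [388 223]
left 62 [481.7 376.1   9. ] yaw -116.9 [249.03225806 188.5       ]
right 54 [581.3 330.9   9. ] yaw 63.2 [386.22222222 184.5       ]
top 79 [560. 372.   9.] yaw 153.7 [340. 150.]
```

View pics/w4c.png

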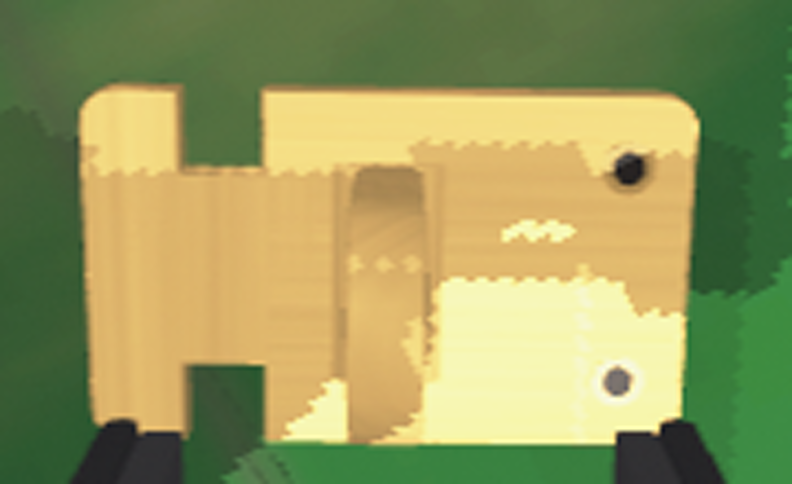

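```bash
python3 plan.py 164 529.8 350.2 60 -26.5 0 18 8; python3 st.py
```

```text
D 68.0 A 0.3 rows 4 shift in tool now [67.9 -2.1 -3. ] rv [ 0.004  0.003 -0.001]
[17.0, -0.5, -0.8] [0.001, 0.001, -0.0]
[17.0, -0.5, -0.7] [0.001, 0.001, -0.0]
[17.0, -0.5, -0.7] [0.001, 0.001, -0.0]
[17.0, -0.5, -0.7] [0.001, 0.001, -0.0]
t 10.0 p [530.4 346.7 292. ] grasp [530.3 346.3 128. ] tip [530.3 346.3 110. ] F [-1.2 -0.1  0.7] M [-0.12  0.06 -0.01] g 50.2 q [-1.17  0.43  0.7   1.65 -0.29  1.17 -0.86]
x [-0.001 -0.003 -1.   ] y [ 0.897 -0.442  0.001]
```

```bash
python3 -m creep '[[17,-0.5,-0.8,0.004,0.003,0,50],[17,-0.5,-0.7,0,0,0,50],[17,-0.5,-0.7,0,0,0,50],[16,-0.5,-0.7,0,0,0,40],[10,0,0,0,0,0,30]]' >/dev/null;python3 -m creep '[[8,0,0,0,0,0,30],[5,0,0,0,0,0,30],[0,0,0,0,0,0,30]]' >/dev/null; python3 st.py; python3 plan.py 164 529.8 350.2 38 -26.5 0 18 8
```

```text
t 10.8 p [529.3 351.7 200.8] grasp [529.2 351.6  36.8] tip [529.2 351.6  18.8] F [ 0.5 -0.3  0.3] M [-0.1   0.09  0.01] g 30.7 q [-1.14  0.53  0.66  1.72 -0.37  1.02 -0.81]
x [-0.    -0.001 -1.   ] y [ 0.896 -0.444 -0.   ]
D 2.0 A 0.1 rows 1 shift in tool now [-1.2  1.1  1.2] rv [0.002 0.001 0.   ]
[-1.2, 1.1, 1.2] [0.002, 0.001, 0.0]
```

```bash
python3 -m creep '[[-1.2,1.1,1.2,0.002,0,0,20],[0,0,0,0,0,0,10],[0,0,0,0,0,0,5],[0,0,0,0,0,0,5],[0,0,0,0,0,0,5]]' 45 >/dev/null; python3 st.py
python3 - <<'E'
from h import *
w=get_image("wrist");cv2.imwrite("pics/w5.png",w["img"][:,:,::-1])
import pickle;pickle.dump(w,open("w.pkl","wb"))
E
```

```text
t 11.3 p [530.1 350.4 203.3] grasp [530.2 350.5  39.3] tip [530.2 350.5  21.3] F [-0.7 -1.2  3.2] M [-0.14  0.23  0.04] g 11.7 q [-1.14  0.53  0.66  1.72 -0.37  1.02 -0.81]
x [ 0.001  0.001 -1.   ] y [ 0.895 -0.446  0.   ]
```

View pics/w5.png

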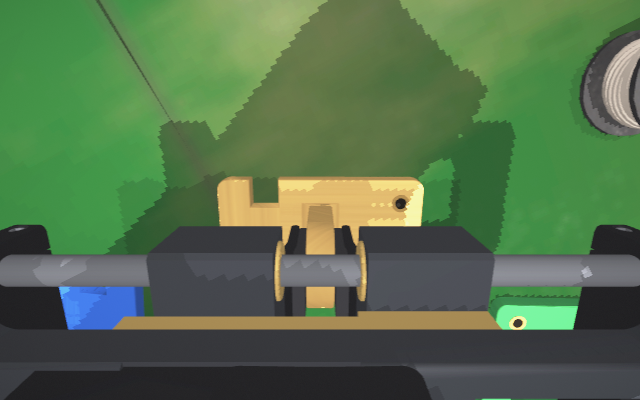

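```bash
cat > hold.py <<'E'
# bracket in tool frame: cast onto plane at tool x = X (flange top)
from h import *
import sys
X=float(sys.argv[1])
w=get_image("wrist");p,r=tcp()
def ontool(uv,X):
    o,d=ray(w,uv);o=r.inv().apply(o-p)*1000;d=r.inv().apply(d)
    return o+d*((X-o[0])/d[:,0])[:,None]
m=mask(w,(10,50,90),(34,255,255),(180,120,460,224))
c=big(m)
lo,hi=c.min(0),c.max(0);print(lo,hi)
for nm,sel in [("left",(c[:,0]<lo[0]+4)&(c[:,1]>lo[1]+7)),("right",(c[:,0]>hi[0]-4)&(c[:,1]>lo[1]+7)&(c[:,1]<222)),("top",(c[:,1]<lo[1]+4)&(c[:,0]>288)&(c[:,0]<hi[0]-10))]:
    q=ontool(c[sel]+0.,X);d=np.linalg.svd(q[:,1:]-q[:,1:].mean(0))[2][0];print(nm,q.mean(0).round(1),"angle",np.degrees(np.arctan2(d[1],d[0])).round(1))
E
python3 hold.py 194.3
```

```text
[217 176] [423 223]
left [194.3 -54.9 -18.5] angle 91.0
right [194.3  54.3 -19.4] angle -91.3
top [194.3  15.8 -33.6] angle -179.3
```

```bash
python3 -m creep '[[-8,0,0,0,0,0,5],[-20,0,0,0,0,0,5],[-35,0,0,0,0,0,5],[-35,0,0,0,0,0,5],[-20,0,0,0,0,0,5]]' >/dev/null; python3 st.py; python3 plan.py 203.3 538.2 10.4 128 75.9 30 33 7
```

```text
t 11.9 p [530.1 350.1 322.8] grasp [530.3 350.3 158.8] tip [530.4 350.4 140.8] F [ 1.4  0.2 -3.6] M [-0.04  0.02  0.02] g 11.8 q [-1.19  0.4   0.72  1.62 -0.28  1.22 -0.88]
x [ 0.002  0.001 -1.   ] y [ 0.895 -0.446  0.001]
D 328.2 A 105.5 rows 16 shift in tool now [ 18.3  59.6 322.3] rv [-1.742 -0.376  0.464]
[1.1, 3.7, 20.1] [-0.109, -0.023, 0.029]
[1.7, 1.5, 20.4] [-0.109, -0.023, 0.029]
[2.2, -0.8, 20.4] [-0.109, -0.023, 0.029]
[2.6, -3.1, 20.1] [-0.109, -0.023, 0.029]
[2.9, -5.3, 19.6] [-0.109, -0.023, 0.029]
[3.2, -7.5, 18.8] [-0.109, -0.023, 0.029]
[3.4, -9.6, 17.8] [-0.109, -0.023, 0.029]
[3.5, -11.6, 16.6] [-0.109, -0.023, 0.029]
[3.5, -13.4, 15.1] [-0.109, -0.023, 0.029]
[3.4, -15.1, 13.5] [-0.109, -0.023, 0.029]
[3.3, -16.5, 11.7] [-0.109, -0.023, 0.029]
[3.0, -17.8, 9.8] [-0.109, -0.023, 0.029]
[2.7, -18.8, 7.7] [-0.109, -0.023, 0.029]
[2.3, -19.6, 5.5] [-0.109, -0.023, 0.029]
[1.8, -20.2, 3.3] [-0.109, -0.023, 0.029]
[1.3, -20.4, 1.1] [-0.109, -0.023, 0.029]
```

```bash
python3 -m creep '[[0,4,20,-0.109,-0.023,0.029,5],[1,1.5,20.5,-0.109,-0.023,0.029,5],[1.5,-1,20.5,-0.109,-0.023,0.029,5],[2,-3,20,-0.109,-0.023,0.029,5],[2.5,-5.5,19.5,-0.109,-0.023,0.029,5]]' >/dev/null;python3 -m creep '[[3,-7.5,19,-0.109,-0.023,0.029,5],[3.5,-9.5,18,-0.109,-0.023,0.029,5],[3.5,-11.5,16.5,-0.109,-0.023,0.029,5],[3.5,-13.5,15,-0.109,-0.023,0.029,5],[3.5,-15,13.5,-0.109,-0.023,0.029,5]]' >/dev/null; python3 st.py; python3 plan.py 203.3 538.2 10.4 128 75.9 30 33 7
```

```text
t 12.9 p [472.4 152.3 311.4] grasp [519.5 121.1 157.4] tip [524.7 117.7 140.5] F [-1.  -0.  -3.9] M [0.33 0.7  0.05] g 11.5 q [-1.21 -0.03  0.73  2.06  0.4   0.97 -0.04]
x [ 0.287 -0.19  -0.939] y [0.783 0.612 0.116]
D 121.9 A 39.3 rows 6 shift in tool now [ 19.7 -98.2  69.5] rv [-0.648 -0.145  0.173]
[3.3, -16.4, 11.6] [-0.108, -0.024, 0.029]
[3.1, -17.6, 9.7] [-0.108, -0.024, 0.029]
[2.7, -18.6, 7.6] [-0.108, -0.024, 0.029]
[2.3, -19.4, 5.5] [-0.108, -0.024, 0.029]
[1.9, -19.9, 3.3] [-0.108, -0.024, 0.029]
[1.4, -20.2, 1.1] [-0.108, -0.024, 0.029]
```

```bash
python3 -m creep '[[3,-16.5,11.5,-0.108,-0.024,0.029,5],[3,-17.5,9.5,-0.108,-0.024,0.029,5],[2.5,-18.5,7.5,-0.108,-0.024,0.029,5],[2.5,-19.5,5.5,-0.108,-0.024,0.029,5],[2,-20,3.5,-0.108,-0.024,0.029,5]]' >/dev/null;python3 -m creep '[[1.5,-20,1,-0.108,-0.024,0.029,5],[0,0,0,0,0,0,5],[0,0,0,0,0,0,5],[0,0,0,0,0,0,5]]' >/dev/null; python3 st.py; python3 plan.py 228.3 538.2 10.4 58 75.9 30 33 7;  python3 hold.py 194.3
python3 - <<'E'
from h import *
w=get_image("wrist");cv2.imwrite("pics/w6.png",w["img"][:,:,::-1])
E
```

```text
t 13.8 p [440.5  39.5 304.7] grasp [519.5  19.6 162.4] tip [528.2  17.4 146.7] F [ 0.4  0.6 -5.2] M [0.31 1.07 0.05] g 11.6 q [-0.92 -0.3   0.59  2.29  0.66  0.75  0.59]
x [ 0.482 -0.122 -0.868] y [0.258 0.966 0.008]
D 50.7 A 1.0 rows 2 shift in tool now [ 36.4  -5.  -34.9] rv [-0.017 -0.004  0.001]
[18.2, -2.5, -17.5] [-0.008, -0.002, 0.0]
[18.2, -2.4, -17.5] [-0.008, -0.002, 0.0]
[217 176] [423 223]
left [194.3 -55.1 -19.4] angle 90.7
right [194.3  53.8 -20. ] angle -90.7
top [194.3  15.3 -34.5] angle -179.9
```

View pics/w6.png

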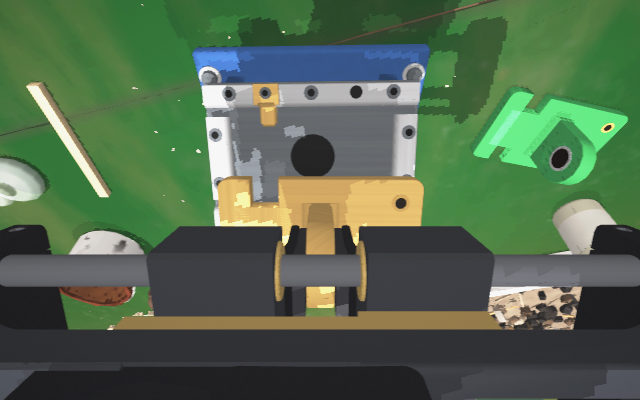

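Notch (u≈266) lines up with the key's side (u≈265). Moving closer, then re-measuring the nest with the arm still.

```bash
python3 -m creep '[[9,-1.5,-9,-0.006,-0.002,0,5],[9,-1.5,-9,-0.005,-0.002,0,5],[9,-1,-9,-0.005,0,0,5],[9,-1,-8,0,0,0,5],[0,0,0,0,0,0,5]]' >/dev/null;python3 -m creep '[[0,0,0,0,0,0,5],[0,0,0,0,0,0,5],[0,0,0,0,0,0,5]]' >/dev/null; python3 st.py
cat > nst.py <<'E'
from h import *
a=get_image("wrist");p0,r0=tcp();w=get_image("wrist");p,r=tcp();N=nestframe()
print("move",abs(a["view"]-w["view"]).max())
g=cv2.cvtColor(w["img"],cv2.COLOR_RGB2GRAY);k=(g<75).astype(np.uint8)*255
n,l,st,ce=cv2.connectedComponentsWithStats(k[60:200])
Q=np.array([[-44.5,-55.2],[-44.5,-30],[-44.5,0],[-44.5,30],[-44.5,55.2],[-17,-66.5],[-17,66.5]])
D=[]
for i in range(1,n):
    u=ce[i]+[0,60]
    if 10<st[i,4]<250:
        q=onnest(w,[u],9,N)[0,:2];j=np.argmin(np.linalg.norm(Q-q,axis=1))
        if np.linalg.norm(Q[j]-q)<6: print(u.round(1),st[i,4],q.round(1),"exp",Q[j],"d",(q-Q[j]).round(1));D.append(np.r_[Q[j],q-Q[j]])
D=np.array(D);print("mean d",D[:,2:].mean(0).round(2),"rot deg",np.degrees(np.polyfit(D[:,1],D[:,2],1)[0]).round(2))
cv2.imwrite("pics/w7.png",w["img"][:,:,::-1])
E
python3 nst.py;python3 plan.py 203.3 538.2 10.4 58 75.9 30 33 7
```

```text
t 14.7 p [427.9  37.5 256.9] grasp [507.8  17.4 115. ] tip [516.5  15.2  99.5] F [ 0.4 -0.9 -4.1] M [ 0.29  1.1  -0.03] g 11.7 q [-0.9  -0.25  0.6   2.37  0.71  0.63  0.53]
x [ 0.487 -0.122 -0.865] y [0.244 0.97  0.   ]
move 0.00012872515517969862
[372.2 147.8] 139 [-44.7  30. ] exp [-44.5  30. ] d [-0.2 -0. ]
[227.4 147.8] 56 [-44.6 -55.3] exp [-44.5 -55.2] d [-0.1 -0.1]
[321.4 147.9] 56 [-44.6   0.1] exp [-44.5   0. ] d [-0.1  0.1]
[414.8 147.9] 55 [-44.6  55.1] exp [-44.5  55.2] d [-0.1 -0.1]
[268.7 148.9] 35 [-43.9 -31. ] exp [-44.5 -30. ] d [ 0.6 -1. ]
[211.8 192.4] 46 [-17.4 -66.7] exp [-17.  -66.5] d [-0.4 -0.2]
[430.6 192.4] 45 [-17.5  66.7] exp [-17.   66.5] d [-0.5  0.2]
mean d [-0.12 -0.16] rot deg -0.1
D 25.6 A 0.1 rows 1 shift in tool now [25.6  0.7 -1. ] rv [-0.     0.002  0.   ]
[25.6, 0.7, -1.0] [-0.0, 0.002, 0.0]
```

View pics/w7.png

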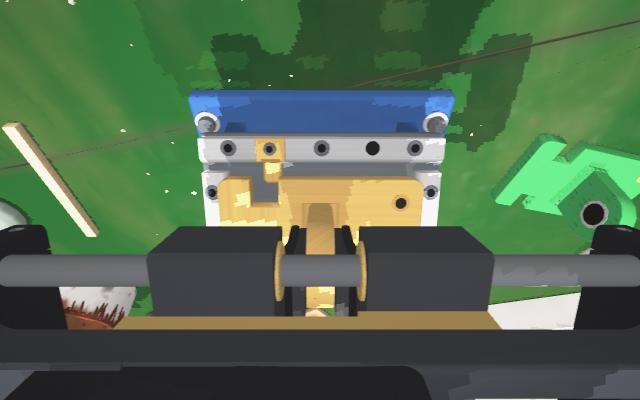

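```bash
python3 -m creep '[[5,1.2,-0.8,0,0.002,0,5],[5,0,0,0,0,0,5],[3,0,0,0,0,0,5],[0,0,0,0,0,0,5],[0,0,0,0,0,0,5]]' >/dev/null; python3 st.py; python3 plan.py 203.3 538.2 10.4 58 75.9 30 33 7|head -1;python3 nst.py|tail -1;python3 hold.py 194.3
```

```text
t 15.3 p [433.4  36.9 244.4] grasp [512.7  16.7 102.2] tip [521.5  14.5  86.6] F [ 1.   0.6 -3.3] M [0.27 1.09 0.01] g 11.5 q [-0.9  -0.2   0.62  2.37  0.71  0.58  0.53]
x [ 0.484 -0.123 -0.867] y [ 0.244  0.97  -0.001]
D 12.1 A 0.1 rows 1 shift in tool now [12.1 -0.2  0.4] rv [-0.    -0.001  0.002]
mean d [-0.34 -0.28] rot deg 0.48
[217 144] [423 223]
left [194.3 -54.6 -19.8] angle 90.7
right [194.3  54.4 -20.6] angle -91.3
top [nan nan nan] angle 0.0hold.py:13: RuntimeWarning: Mean of empty slice.
  q=ontool(c[sel]+0.,X);d=np.linalg.svd(q[:,1:]-q[:,1:].mean(0))[2][0];print(nm,q.mean(0).round(1),"angle",np.degrees(np.arctan2(d[1],d[0])).round(1))
  ret = um.true_divide(
```

View pics/w7.png

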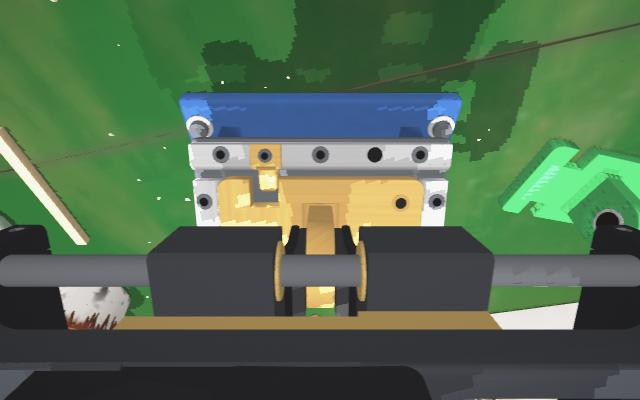

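```bash
python3 -m creep '[[1.5,-0.1,0.5,0,0,0,5],[2,0,0,0,0,0,5],[2,0,0,0,0,0,5],[1,0,0,0,0,0,5],[0,0,0,0,0,0,5]]' >/dev/null; python3 st.py; python3 plan.py 203.3 538.2 10.4 58 75.9 30 33 7|head -1;python3 nst.py|tail -1
```

```text
t 15.95 p [436.9  36.  239. ] grasp [516.3  15.8  96.8] tip [525.   13.6  81.2] F [-0.3  0.2 -4.1] M [ 0.24  1.04 -0.03] g 11.6 q [-0.9  -0.18  0.63  2.37  0.7   0.56  0.53]
x [ 0.484 -0.123 -0.867] y [ 0.244  0.97  -0.001]
D 5.6 A 0.1 rows 1 shift in tool now [ 5.6 -0.1 -0. ] rv [ 0.    -0.001  0.001]
mean d [ 0.02 -0.25] rot deg -0.18
```

View pics/w7.png

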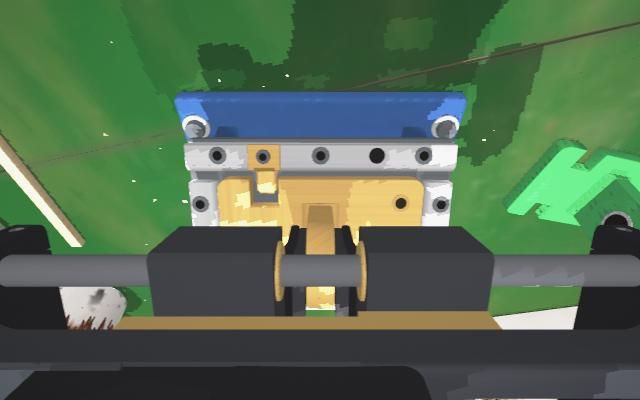

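At 5.6 mm above the floor, already below the key's 7 mm with no contact force, and the key shows in the notch at (266,182). Going on gently.

```bash
python3 -m creep '[[1.5,0,0,0,0,0,5],[1.5,0,0,0,0,0,5],[1,0,0,0,0,0,5],[0,0,0,0,0,0,5],[0,0,0,0,0,0,5]]' >/dev/null; python3 st.py; python3 plan.py 203.3 538.2 10.4 58 75.9 30 33 7|head -1; python3 -m creep '[[0.8,0,0,0,0,0,5],[0.4,0,0,0,0,0,5],[0,0,0,0,0,0,5]]' >/dev/null; python3 st.py; python3 plan.py 203.3 538.2 10.4 58 75.9 30 33 7|head -1
```

```text
t 16.55 p [438.9  35.5 235.7] grasp [518.2  15.4  93.6] tip [527.   13.2  78. ] F [ 0.9 -0.6 -5.2] M [0.29 1.08 0.04] g 11.8 q [-0.9  -0.17  0.63  2.37  0.7   0.55  0.53]
x [ 0.484 -0.123 -0.866] y [ 0.244  0.97  -0.001]
D 1.8 A 0.1 rows 1 shift in tool now [ 1.8 -0.2 -0.1] rv [-0.    -0.001  0.001]
t 16.85 p [439.5  35.4 234.6] grasp [518.8  15.2  92.5] tip [527.5  13.   76.9] F [-0.  -0.8 -4.3] M [0.29 1.11 0.02] g 11.7 q [-0.9  -0.16  0.64  2.37  0.7   0.54  0.53]
x [ 0.484 -0.123 -0.866] y [ 0.244  0.97  -0.001]
D 0.6 A 0.1 rows 1 shift in tool now [ 0.6 -0.2 -0.1] rv [-0.    -0.001  0.001]
```

```bash
for i in 1 2; do python3 -m creep '[[0.6,0,0,0,0,0,5],[0,0,0,0,0,0,5],[0,0,0,0,0,0,5]]' >/dev/null; python3 st.py|head -1; python3 plan.py 203.3 538.2 10.4 58 75.9 30 33 7|head -1;done
```

```text
t 17.15 p [439.8  35.3 234.2] grasp [519.2  15.2  92.1] tip [527.9  13.   76.5] F [-1.1  0.1 -2.8] M [0.27 1.09 0.02] g 11.8 q [-0.9  -0.16  0.64  2.37  0.7   0.54  0.53]
D 0.3 A 0.1 rows 1 shift in tool now [ 0.1 -0.2 -0.2] rv [-0.    -0.001  0.001]
t 17.45 p [439.9  35.4 234.2] grasp [519.2  15.2  92.1] tip [527.9  13.   76.5] F [-14.7   1.1  10.7] M [-0.06  1.87 -0.3 ] g 11.7 q [-0.9  -0.16  0.64  2.37  0.7   0.54  0.53]
D 0.4 A 0.1 rows 1 shift in tool now [ 0.  -0.3 -0.3] rv [-0.    -0.001  0.001]
```

Contact at exactly the floor depth (0.0 mm left, about 18 N). Relieve the load, then release.

```bash
python3 -m creep '[[-0.5,0,0,0,0,0,5],[0,0,0,0,0,0,5]]' 10 >/dev/null; python3 st.py|head -1;python3 -m creep '[[0,0,0,0,0,0,14],[0,0,0,0,0,0,18],[0,0,0,0,0,0,24],[0,0,0,0,0,0,30],[0,0,0,0,0,0,30]]' >/dev/null; python3 st.py|head -1; python3 nst.py|tail -1;python3 hold.py 194.3
```

```text
t 17.65 p [439.9  35.4 234.2] grasp [519.3  15.3  92.1] tip [528.   13.1  76.5] F [-3.   0.5  0.1] M [ 0.23  1.24 -0.06] g 11.4 q [-0.9  -0.16  0.64  2.37  0.7   0.54  0.53]
t 18.15 p [440.   35.3 234.2] grasp [519.4  15.2  92.1] tip [528.1  13.   76.6] F [ 0.9 -0.2 -0.2] M [0.12 0.65 0.01] g 27.7 q [-0.9  -0.16  0.64  2.37  0.7   0.54  0.53]
mean d [ 0.02 -0.24] rot deg -0.23
[217 176] [423 223]
left [194.3 -54.7 -19. ] angle 90.8
right [194.3  54.8 -20. ] angle -91.5
top [194.3  16.  -34.4] angle 179.9
```

View pics/w7.png

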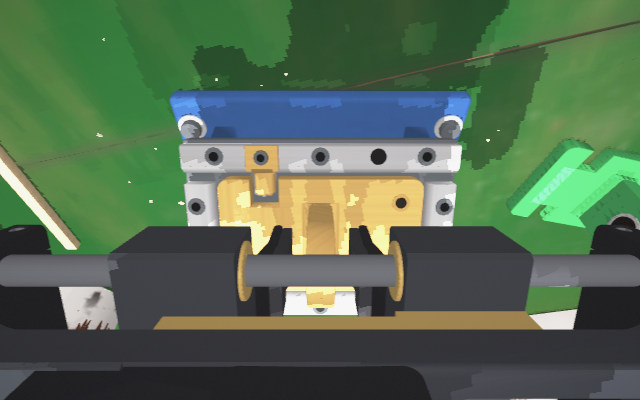

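```bash
python3 -m creep '[[-4,0,0,0,0,0,30],[-8,0,0,0,0,0,30],[-12,0,0,0,0,0,30],[-14,0,0,0,0,0,35],[-12,0,0,0,0,0,40]]' >/dev/null; python3 st.py;python3 -m creep '[[-17,0,10,0,0,0,40],[-17,0,10,0,0,0,40],[-17,0,10,0,0,0,40],[-17,0,10,0,0,0,40],[0,0,0,0,0,0,40]]' >/dev/null; python3 st.py;  python3 -m creep '[[0,0,0,0,0,0,40],[0,0,0,0,0,0,40]]' >/dev/null
python3 - <<'E'
from h import *
w=get_image("wrist");cv2.imwrite("pics/w8.png",w["img"][:,:,::-1])
s=get_image("scene");save(s,"s8",(270,160,400,260),6)
import pickle;pickle.dump(w,open("w.pkl","wb"))
E
```

```text
t 18.8 p [415.1  41.8 278.6] grasp [494.6  21.9 136.5] tip [503.4  19.7 120.9] F [ 0.5  0.  -0.4] M [0.14 0.58 0.  ] g 36.4 q [-0.81 -0.3   0.48  2.36  0.67  0.69  0.56]
x [ 0.485 -0.121 -0.866] y [0.243 0.97  0.   ]
t 19.3 p [421.5  39.4 345.1] grasp [501.2  18.3 203.3] tip [510.   16.  187.8] F [-0.5 -0.7  0.8] M [ 0.11  0.52 -0.05] g 40.0 q [-0.09 -0.3  -0.15  2.25  0.3   0.74  0.9 ]
x [ 0.486 -0.129 -0.865] y [ 0.253  0.968 -0.002]
```

View pics/w8.png

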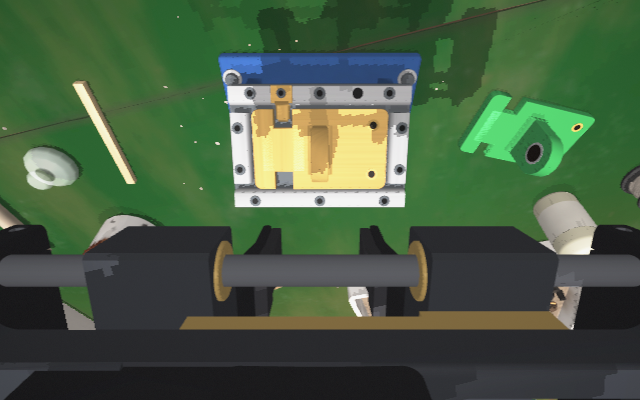

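View pics/s8.png

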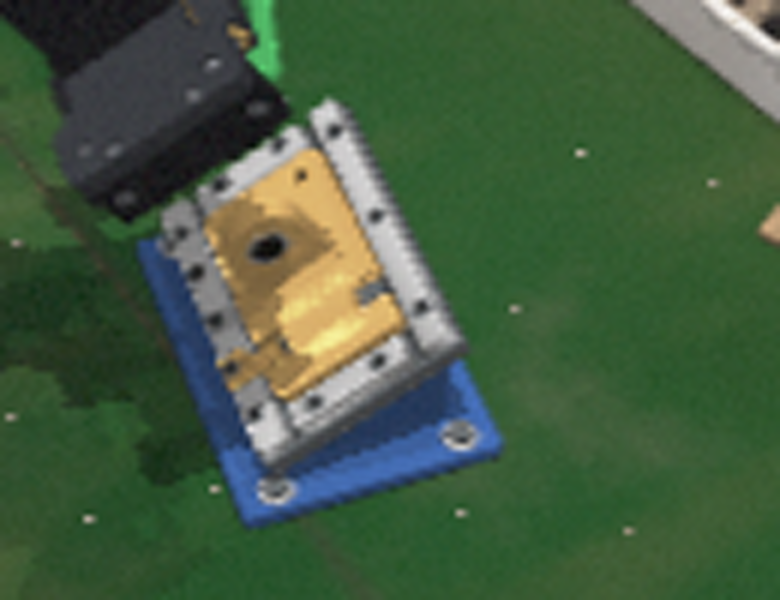

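The bracket is framed flush by the rails, with the key in its notch. Final checks: flange size on the plane 9 mm above the floor, and where the bystanders stand.

Run:
```python
from h import *
import pickle;w=get_image("wrist");N=nestframe()
m=mask(w,(14,60,110),(34,255,255),(245,106,395,195));c=big(m)
P=onnest(w,c+0.,9,N)
for nm,s in [("left",(P[:,1]<-52)&(abs(P[:,0])<25)),("right",(P[:,1]>52)&(abs(P[:,0])<25)),("low",(P[:,0]<-30)&(P[:,1]>-10)&(P[:,1]<45)),("up",(P[:,0]>30)&(P[:,1]>-10)&(P[:,1]<45))]: print(nm,P[s].mean(0).round(1),P[s].std(0).round(1))
t=get_image("top");a=cv2.imread("pics/top0.png")[:,:,::-1]
d=cv2.absdiff(t["img"],a).max(2)
for n,b in [("bottle",(235,135,260,160)),("spool",(207,147,228,167)),("mug",(408,148,444,186))]: print(n,d[b[1]:b[3],b[0]:b[2]].mean().round(1),d[b[1]:b[3],b[0]:b[2]].max())
save(t,"t9",(190,110,470,280),2.8)
```

```text
left [ -0.3 -54.7   9. ] [14.4  0.3  0. ]
right [-0.5 54.9  9. ] [14.4  0.3  0. ]
low [-32.5  17.6   9. ] [ 0.  15.9  0. ]
up [32.5 17.8  9. ] [ 0.4 15.9  0. ]
bottle 8.9 67
spool 2.9 10
mug 3.1 11
```

View pics/t9.png

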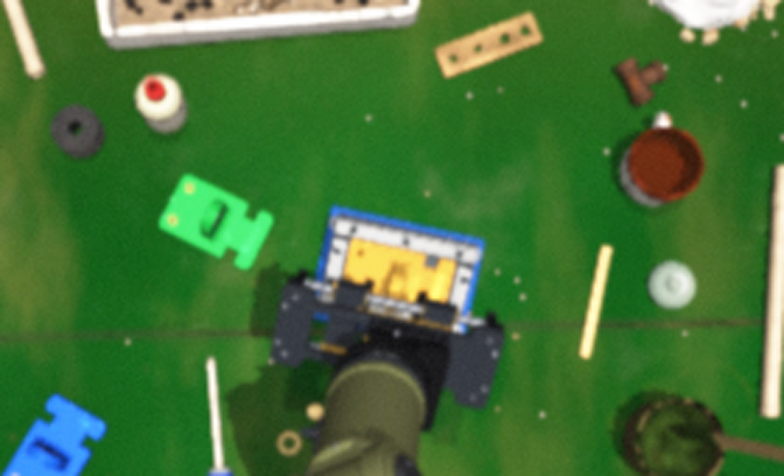

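The bottle patch differs more than the others, so I'll compare it directly.

Run:
```python
from h import *
t=get_image("top");a={"img":cv2.imread("pics/top0.png")[:,:,::-1].copy()}
for d in (a,t):
    for lo,hi in [((0,120,80),(8,255,255)),((15,0,150),(40,80,255))]:
        m=mask(d,lo,hi,(232,130,264,165));print(np.argwhere(m).mean(0),m.sum()//255)
cv2.imwrite("pics/b.png",cv2.resize(np.hstack([a["img"][125:170,225:270],t["img"][125:170,225:270]])[:,:,::-1],None,fx=7,fy=7))
```

```text
[141.63636364 244.04545455] 44
[145.95541401 246.78980892] 157
[141.53488372 244.74418605] 43
[145.81528662 247.07006369] 157
```

View pics/b.png

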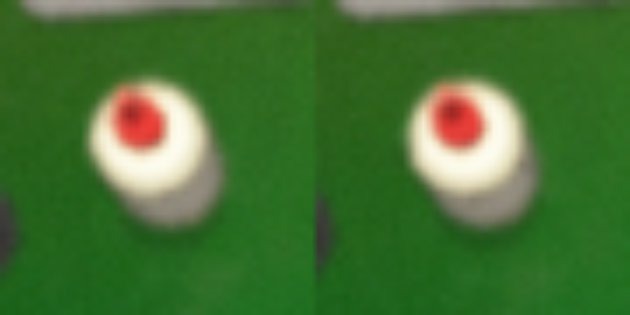

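Run:
```python
from h import *
t=cv2.cvtColor(get_image("top")["img"],cv2.COLOR_RGB2GRAY).astype(np.float32);a=cv2.cvtColor(cv2.imread("pics/top0.png"),cv2.COLOR_BGR2GRAY).astype(np.float32)
for n,(x,y) in {"bottle":(247,149),"spool":(217,157),"mug":(426,169),"tray":(225,122),"green":(267,188),"bar":(365,125)}.items():
    s=np.s_[y-20:y+20,x-20:x+20];w=cv2.createHanningWindow((40,40),cv2.CV_32F)
    print(n,cv2.phaseCorrelate(a[s],t[s],w))
```

```text
bottle ((0.3990928050027911, -0.19681139951689985), 0.9775424581766129)
spool ((0.2212901706828312, -0.06023552077416028), 1.01288214802742)
mug ((0.08528785092769198, -0.11549795369883853), 0.9513470315933228)
tray ((-0.10424822739327055, -0.14409465005397948), 1.0052965167164802)
green ((0.13686189246142177, -0.10036042651339017), 0.9340275281667709)
bar ((0.014366437083495498, -0.055475798060690806), 0.8422812533378601)
```

```bash
python3 - <<'E'
from h import *
t=cv2.cvtColor(get_image("scene")["img"],cv2.COLOR_RGB2GRAY).astype(np.float32);a=cv2.cvtColor(cv2.imread("pics/scene0.png"),cv2.COLOR_BGR2GRAY).astype(np.float32)
for n,(x,y) in {"bottle":(328,134),"spool":(308,129),"mug":(425,268),"bar":(416,204),"tray":(404,178)}.items():
    s=np.s_[y-16:y+16,x-16:x+16];w=cv2.createHanningWindow((32,32),cv2.CV_32F)
    print(n,cv2.phaseCorrelate(a[s],t[s],w))
E
python3 st.py
```

```text
bottle ((0.32489010747944036, 0.11199660823021951), 0.9901817133650184)
spool ((-0.03910894235241358, 0.04978498981049562), 1.0206217183731496)
mug ((-0.11405645025586963, 0.1855740871258984), 0.9948609094135463)
bar ((0.012016476623742278, -0.02822852282746169), 0.9727444697637111)
tray ((-0.08756998011205752, -0.15602783077228466), 0.9962986494647339)
t 19.85 p [420.3  42.2 342.7] grasp [499.5  22.  200.5] tip [508.2  19.8 184.9] F [ 0.1 -0.7  0.3] M [ 0.14  0.59 -0.04] g 40.2 q [-0.11 -0.3  -0.14  2.25  0.3   0.74  0.9 ]
x [ 0.483 -0.123 -0.867] y [ 0.245  0.97  -0.001]
```

```bash
python3 -c "
from bench import ctrl;print(ctrl.close_job())"
```

```text
the job is handed in; nothing more can be done
None
```

I finished both parts in the order asked and handed the job in at about 20 s. The drift came out of the nest first and lies flat on the bench, clear of the jig on its right. The key is fitted on the right, so I loaded the brass bracket with its notches over it.

- **Seating:** The bracket reached the floor at the expected depth with about 18 N of contact force. I eased off and let go, and it did not move.
- **Fit:** The last wrist view shows it centred in the nest: edges at y −54.7 and +54.9 mm and x ±32.5 mm, cast onto the plane 9 mm above the floor. That is the size expected of a flange lying flush all over.
- **Clear of the work:** The gripper was well clear of everything when I handed in.
- **Things to leave alone:** The mug and spool show no movement beyond image noise.
- **One check that did not quite agree:** The oil bottle stands upright. However, both camera comparisons suggest it shifted 0.3 to 0.4 pixel, about 1 mm, slightly more than the noise on the other objects. The gripper was never near it and I saw no contact force, so I could not explain this and left it.

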